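Put an enamelled medallion in the UV curing box and lock its lid

TASK

Cure the enamelled medallion: take it off its steel bench block and set it down flat, face up, in the middle of the perforated grid in the UV curing box, letting go only once it rests there. Then swing the amber lid shut and give the red wing latch its quarter turn clockwise until it drops into the locked detent and holds the lid down. Leave everything else on the counter where it is.

Things in the scene. Friction and masses are not known exactly. Their poses are not given: they have to be found in the camera images.
- medallion: The workpiece: round silver medallion with a blue enamel face and a small loop at its rim, 50 mm across, 9 mm thick, 60 g; it lies face up on the bench block (its underside about 35 mm above the counter). Origin: centre of its underside; z out of the enamel face; the loop (not solid) is at +x, reaching 34 mm from the centre.
- bench_block: Round grey steel bench block, 69 mm across, 35 mm high, 0.9 kg, loose on the counter; it carries the medallion. Origin: centre of its underside.
- curing_box: White wedge-shaped UV curing box, fixed, 192 x 156 mm. Origin: on the counter under its middle; x from its low front to its high back, z up; its front looks to the robot's right. Front face at x = -100 mm, 46 mm high; from there the top slopes up at 30 degrees (outward normal -0.5, 0, 0.866): a sill with the latch to x = -55, then the open mouth to x = +55, then a housing 135 mm high to x = +92.
- grid (a point): Centre of the perforated aluminium grid, the level floor of the chamber, 57 mm above the counter at x = y = 0 of the box; axes as the box's. The grid is 110 mm (x) by 140 mm (y) between side walls 8 mm thick whose tops follow the slope: 72 mm above the counter at the front lip, 104 mm at the middle, 135 mm at the back. Enter from straight above with the fingers closing along y.
- lid (a joint): Angle of the lid, a white frame with an amber pane, 127 mm from hinge to free edge, 156 mm wide, 6 mm thick, 0.2 kg, hinged at the back of the mouth. 0 = shut on the 30 degree slope, 2.09 = straight up, 2.62 = leaning 30 degrees backwards (stop). Starts at 2.25 to 2.6. The stiff hinge (0.06 N m) holds it within 29 degrees of upright; pushed from behind to below 1.5 it sinks shut by itself.
- lid_hinge (a point): Middle of the lid's hinge line: x = +55 mm, y = 0, z = 135.5 mm in the box frame.
- lid_edge (a point): Middle of the lid's free edge (127 mm from the hinge), in the middle of its thickness.
- latch_grip (a point): Centre of the red wing of the quarter-turn latch, on its axis, 29 mm above the sill. z: turning axis, out of the slope (30 degrees from vertical); y: along the wing towards the steel cam foot (reaches 37 mm). The wing: 44 mm long, 10 thick, 22 tall. A steel flange of 37 mm diameter lies 11.5 mm below this point: keep fingertips above it. Axis on the sill: x -76, y 0, z 60 mm of the box.
- latch (a joint): Turn of the latch: 0 = open, wing and foot along the box's +y (green dot); grows clockwise as seen from outside, looking at the sill; 1.571 = locked, foot pointing up the slope over the lid's edge (red dot on the lid beside it); stop at 1.65. Starts at 0.05 to 0.5. Light to turn (about 0.05 N m). With the foot over the mouth the lid cannot be shut.
- latch_drop (a joint): How far the spring (7 N) has pulled the latch in along its axis, in m: 0 while its cross pin rides on the track, 0.003 once the pin has dropped into the notch at 1.571 (it slips in from about 0.1 rad away). A firm grip on the wing can hold it up: it drops when the fingers open or follow it in.
- mop: Cream polishing disc with a brass spindle, 62 mm across, 27 mm high; it and the bench block may stand in either of two places. Leave alone.
- rear_bottle_plastic: Pink and purple pump bottle, 185 mm high, about 65 mm across, fixed beside the box. Obstacle.
- rear_pack_canister: Tall round snack canister, 80 mm across, 232 mm high, fixed. Obstacle.
- rear_tin: Round tin, 76 mm across, 110 mm high, fixed. Obstacle.
- rear_jar: Small jar with black lid, 70 mm across, 90 mm high, fixed. Obstacle.
- pliers: Red-handled pliers lying on the counter, 110 mm long. Bystander.
- gem_case: Flat white gem box, 52 x 52 x 11 mm. Bystander.
- flux: Small red bottle with black cap, 29 mm across, 65 mm high. Bystander.
- tweezer: Steel tweezers, 120 mm long, lying flat. Bystander.
- rivets: Small grey lidded box, 52 x 72 x 16 mm. Bystander.
- cap: Small white bottle cap with a green top, 26 mm across. Bystander.
- cup: Open steel cup, 76 mm across, 80 mm high. Bystander.
- file: Needle file with orange handle, 160 mm long, lying flat. Bystander.
Mind the look-alikes: they are no part of the job. Of the things that look like the medallion, the larger one is meant.

How it is judged:
By the outcome, as a careful person would: the job done as asked, in the order asked, and still so for the second after the job is handed in, with the robot touching nothing.
It also fails if it takes over 69 s, if anything falls off the work surface, if the arm or the gripper's body presses on something with over 40 N, if the wrist force passes 120 N, or if a joint passes its speed limit or range.

ROBOT

A 6-joint arm with a two-finger parallel gripper is mounted at the origin on a cart in front of the work surface, level with it; the furniture and walls round the work are solid. World frame = base frame: x ahead of the robot, y to its left, z up, the work surface at z = 0. Lengths are in m, angles in rad, forces in N, time in s.
With the tool pointing down it reaches from about 0.35 to 0.775 m from the base axis. Payload 5.5 kg.
Tool frame: the origin (TCP) lies midway between the tips of the shut fingers; the grasp point (between the pads) lies 19 mm behind it; z points along the fingers, y is the line along which they close (so a half turn about z gives the same grasp; the last joint's range is limited). The gripper opens to 85 mm and grips with 20 to 120 N. Pads are 22 mm wide; open, the fingers measure 114 mm over their backs; the gripper's body (76 mm by 85 mm) begins 54 mm behind the grasp point. The pads swing forward as they close: fully open they stand 13 mm farther back than shut.
Start: joints at [-1.479, 0.313, 0.046, 1.304, 0, 1.431], TCP at [0.132, -0.56, 0.231] pointing down, gripper open.
Joint ranges: [-2.76, 2.76], [-0.86, 1.69], [-1.03, 1.26], [-2.2, 2.34], [-1.47, 1.5], [-3.14, 3.14]. Speed limits (rad/s): [2.57, 2.57, 3.14, 3.14, 3.14, 3.14].

INTERFACE

Orientations are given as a unit quaternion [w, x, y, z].
In Python, from workcell import env gives the robot as it stands. The module is installed in compiled form; this text tells all that it offers.
- The arm moves only by the tool carry_out, never from a script. Its argument "series" is a list of rows, each an object with "delta_rot": the turn, a rotation vector about the world's x, y, z normalised to -1 to 1, where 1 is 0.1 rad, a list of three; "travel": the shift along the world's x, y, z normalised to -1 to 1, where 1 is 0.025 m, a list of three; "fingers": the closure, from -1 (fully open) to 1 (shut). In form: [{"delta_rot": [ax, ay, az], "travel": [tx, ty, tz], "fingers": fingers}, ...]. A call has 1 to 5 rows; each row shifts and turns the commanded pose from where the row before left it; what a row does not reach is not made up. A row lasts 1/8 s, in which the tool goes at most 62.5 mm and 10.7 degrees, less where a joint would pass 70% of its speed; a pose out of reach is approached as far as the arm can. A call with a number of a shift or a turn outside -1 to 1 is refused whole. A call with a gripper value outside its range is refused whole. The fingers move at their own pace and stop on an object; "squeeze" is the grip in N (left out, the last holds). Time passes only in rows, so rows that do not move let the fingers close. It gives the time, the measured TCP pose, the force, the opening and the grip force at its end, in the units of the state.
- env.get_state(): the state, without advancing time (a new reading comes with each control period).
- env.read_camera(name): name is "scene" or "side" or "wrist"; returns a dict with "color" (400x640x3 uint8, red, green, blue), "fx", "fy", "cx", "cy" (pixels), "world_from_camera" (4x4, takes a point from camera to world coordinates); the wrist camera has in their place "hand_eye" (4x4, takes a point from camera to tool coordinates, whose origin is the TCP and whose axes are the flange's). Camera axes: x right, y up, looking along -z (the intrinsics and any distortion apply to the point x, -y, -z); pixel columns grow to the right and rows downward; lengths in m; the calibration is good to about 2 mm. The wrist camera is an equidistant fisheye: a pixel r from the principal point sees the ray r / f radians off the axis. A picture is of the moment at which its call begins: read the wrist's pose just before it. There is no depth.
- env.hand_in(): hands the job in; it is judged then, once.
The state is a dict: "clock": time; "joint_pos": joint angles; "qvel": joint speeds; "tau": joint torques, N m; "tcp_pos": TCP position; "orientation": TCP orientation; "wrist_force": force on the tool from outside, world axes, zero at the start; "ft_torque": the same for the moment, N m; "finger_gap": finger opening in m; "grip_force": force on a finger pad.
Only numpy, scipy, OpenCV 4.12 (cv2) and the standard library are available. Lean on these libraries where they do the work, as an engineer would, in place of code of your own. Each camera call takes 0.05 s, during which the arm holds its last target. There are 200 camera calls.

## Working session

There is one attempt and no reset: what is moved stays moved. The work goes in short steps, Python scripts to look and compute and a tool call to move; the robot and the scene stay as the last step left them, time stands still between calls to the robot, and variables do not carry over. Pictures are saved under pics/ and viewed, at most 10 in all, crops included, and the job is handed in when it is done.

Besides the shell and the picture viewer there is one more tool, called after ">>>" as name([rows], argument=value, ...), one row to a line, values as JSON. carry_out: Moves the arm, as the interface text tells. Its arguments: {"type":"object","properties":{"series":{"type":"array","items":{"type":"object","properties":{"delta_rot":{"type":"array","items":{"type":"number"}},"travel":{"type":"array","items":{"type":"number"}},"fingers":{"type":"number"}}}},"squeeze":{"type":"number"}},"required":["series"]}

```bash
mkdir -p pics; cat > h.py <<'E'
import numpy as np, cv2
from workcell import env
def snap(name,fn):
    s=env.get_state(); c=env.read_camera(name); cv2.imwrite('pics/'+fn+'.png',c['color'][:,:,::-1])
    np.save('pics/'+fn+'.npy',dict(c=c,s=s),allow_pickle=True); return c,s
E
python3 - <<'E'
from h import *
for n in('scene','side','wrist'):
    c,s=snap(n,n+'0'); print(n,c['fx'],c['fy'],c['cx'],c['cy'],[k for k in c]); print(np.round(c.get('world_from_camera',c.get('hand_eye')),3))
print(s)
a=[cv2.imread('pics/%s0.png'%n) for n in('scene','side')]
E
```

```text
scene 422.1435142428868 422.1435142428868 312.37678484661694 201.45582741283252 ['color', 'fx', 'fy', 'cx', 'cy', 'world_from_camera']
[[-0.999  0.04  -0.024  0.564]
 [-0.046 -0.875  0.482  0.374]
 [-0.002  0.482  0.876  0.915]
 [ 0.     0.     0.     1.   ]]
side 463.3654840756894 463.3654840756894 306.49151994614675 196.8347406820868 ['color', 'fx', 'fy', 'cx', 'cy', 'world_from_camera']
[[-0.286 -0.614  0.735  1.461]
 [ 0.958 -0.187  0.216  0.21 ]
 [ 0.005  0.766  0.642  0.858]
 [ 0.     0.     0.     1.   ]]
wrist 309.70691628693146 309.70691628693146 323.3432973314885 205.0143809850833 ['color', 'fx', 'fy', 'cx', 'cy', 'hand_eye']
[[-0.     0.958  0.288  0.073]
 [ 1.     0.    -0.    -0.001]
 [-0.     0.288 -0.958 -0.143]
 [ 0.     0.     0.     1.   ]]
{'clock': 0.1, 'joint_pos': array([-1.47859363e+00,  3.13914923e-01,  4.51285349e-02,  1.30358376e+00,
       -1.45377314e-05,  1.43121208e+00]), 'qvel': array([-0.00256019, -0.00110255,  0.00308842,  0.00093687,  0.00160731,
       -0.001228  ]), 'tau': array([ 2.65185976e-03, -4.81727350e+01,  2.99243098e+01,  1.27293082e-02,
       -1.00853115e-04,  4.35782823e-06]), 'tcp_pos': array([ 0.13204239, -0.5591909 ,  0.23051863]), 'orientation': array([-7.86860848e-04,  9.93291557e-01,  1.15634180e-01,  1.13739278e-05]), 'wrist_force': array([ 0.31310962, -0.02099252, -0.85004023]), 'ft_torque': array([-0.04320056, -0.01547086,  0.0316599 ]), 'grip_force': 0.0, 'finger_gap': 0.08576343183574416}
```

View pics/scene0.png

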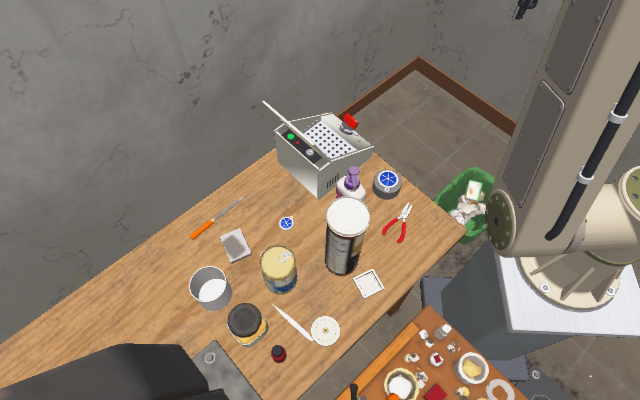

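View pics/side0.png

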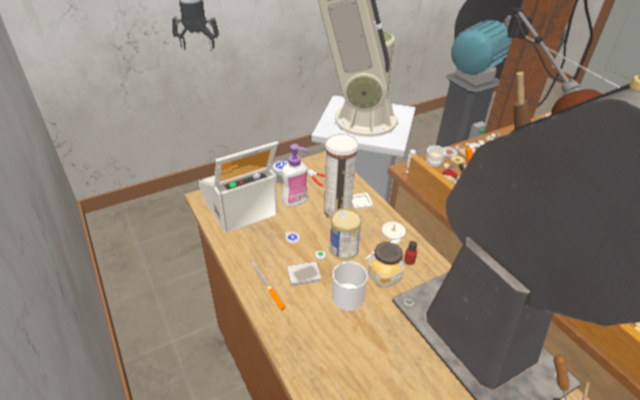

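The scene view shows the box around (325,150) with its front (latch, red, at (350,122)) facing image-up, i.e. world −y. The lid is nearly edge-on at (265,102)–(325,160), and the medallion on its block is at (388,180). The side view shows the box at (240,190), with the medallion at (281,165) partly hidden behind the bottle. The small look-alike is at (292,238).

```bash
cat >> h.py <<'E'
def load(fn):
    d=np.load('pics/'+fn+'.npy',allow_pickle=True).item(); return d['c'],d['s']
def q2R(q):
    from scipy.spatial.transform import Rotation as R
    return R.from_quat(np.r_[q[1:],q[0]]).as_matrix()
def ray(c,s,px):
    u=np.array(px,float); a=(u[0]-c['cx'])/c['fx']; b=(u[1]-c['cy'])/c['fy']
    if 'hand_eye' in c:
        r=np.hypot(a,b); k=np.sin(r)/r if r>1e-9 else 1; d=np.array([a*k,-b*k,-np.cos(r)])
        T=np.eye(4); T[:3,:3]=q2R(s['orientation']); T[:3,3]=s['tcp_pos']; W=T@c['hand_eye']
    else: d=np.array([a,-b,-1.]); W=c['world_from_camera']
    d=W[:3,:3]@d; return W[:3,3],d/np.linalg.norm(d)
def plane(c,s,px,z):
    o,d=ray(c,s,px); return o+d*(z-o[2])/d[2]
def tri(*rs):
    A=sum(np.eye(3)-np.outer(d,d) for o,d in rs); b=sum((np.eye(3)-np.outer(d,d))@o for o,d in rs)
    p=np.linalg.solve(A,b); return p,[np.linalg.norm((np.eye(3)-np.outer(d,d))@(p-o))*1e3 for o,d in rs]
def proj(c,s,P):
    W=c.get('world_from_camera')
    if W is None:
        T=np.eye(4); T[:3,:3]=q2R(s['orientation']); T[:3,3]=s['tcp_pos']; W=T@c['hand_eye']
    p=np.linalg.inv(W)@np.r_[P,1]; x,y,z=p[0],-p[1],-p[2]
    if 'hand_eye' in c:
        r=np.hypot(x,y); t=np.arctan2(r,z); return np.array([c['cx']+c['fx']*t*x/r,c['cy']+c['fy']*t*y/r])
    return np.array([c['cx']+c['fx']*x/z,c['cy']+c['fy']*y/z])
def blobs(img,lo,hi,amin=20):
    hsv=cv2.cvtColor(img,cv2.COLOR_RGB2HSV); m=cv2.inRange(hsv,np.array(lo),np.array(hi))
    n,l,st,ce=cv2.connectedComponentsWithStats(m)
    return [(ce[i].round(1),st[i][:5]) for i in range(1,n) if st[i][4]>=amin],m,l
E
python3 - <<'E'
from h import *
for n in('scene0','side0','wrist0'):
    c,s=load(n)
    print(n,'blue',blobs(c['color'],(105,150,80),(130,255,255))[0]); print('red',blobs(c['color'],(0,200,130),(5,255,255))[0])
c,s=load('scene0')
print('med',plane(c,s,(388,179),.044),'latch',plane(c,s,(350,122),.085))
im=cv2.imread('pics/scene0.png')[90:210,250:410]; cv2.imwrite('pics/c1.png',cv2.resize(im,(800,600),interpolation=cv2.INTER_CUBIC))
E
```

```text
scene0 blue [(array([387.6, 178.5]), array([380, 172,  16,  14, 131], dtype=int32)), (array([285.5, 222.8]), array([281, 218,  10,  10,  57], dtype=int32)), (array([282.4, 288.9]), array([277, 286,  10,   6,  29], dtype=int32))]
red [(array([349.8, 120.4]), array([343, 113,  15,  16, 125], dtype=int32))]
side0 blue []
red []
wrist0 blue []
red []
med [ 0.40690089 -0.17516881  0.044     ] latch [ 0.50259516 -0.31336987  0.085     ]
```

View pics/c1.png

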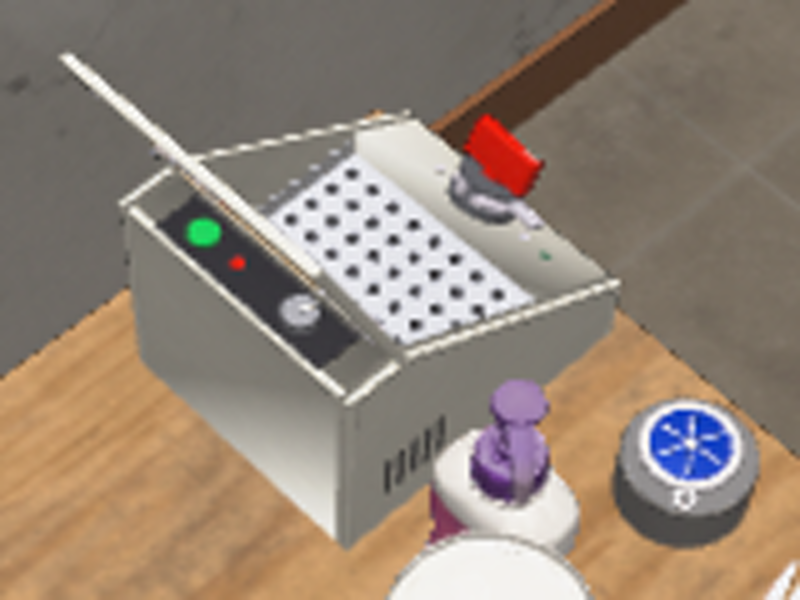

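View pics/wrist0.png

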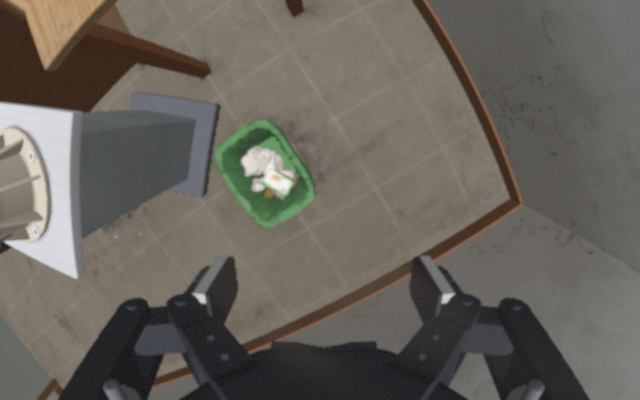

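Crop (5x, offset 250,90): the box top corners are clear: front-top at (615,285) and (408,112), back-top at (345,400) and (122,205), back-bottom at (345,547). The medallion is at (692,440), its loop at (685,497), and the green dot at (545,255). The wrist view only shows floor, so there is no counter in it yet. Next I'll fit the box from its corners.

```bash
cat > fit.py <<'E'
from h import *
from scipy.optimize import least_squares
def Bx(p,P): 
    c,s=np.cos(p[2]),np.sin(p[2]); P=np.asarray(P)/1e3
    return np.array([p[0]+c*P[0]-s*P[1],p[1]+s*P[0]+c*P[1],P[2]])
if __name__=='__main__':
    c,s=load('scene0')
    obs={(-100,78,46):(615,285),(-100,-78,46):(408,112),(92,78,135):(345,400),(92,-78,135):(122,205),(92,78,0):(345,547),(55,78,135):(402,358)}
    f=lambda p:np.concatenate([proj(c,s,Bx(p,P))-(np.array(v)/5+[250,90]) for P,v in obs.items()])
    r=least_squares(f,[.52,-.25,1.5],loss='soft_l1'); p=r.x; print(p,np.degrees(p[2]),f(p).round(1))
    np.save('box.npy',p)
    for n,P in dict(grid=(0,0,57),hinge=(55,0,135.5),axis=(-76,0,60),grip=(-76-14.5,0,60+25.1),dot=(-76,37,60)).items(): w=Bx(p,P); print(n,w.round(4),((proj(c,s,w)-[250,90])*5).round())
    for n,px,z in(('canister',(348,217),.232),('bottle',(353,172),.185),('tin',(279,262),.11),('med',(388,178.5),.044),('loop',(387,189.5),.04)): print(n,plane(c,s,px,z).round(3))
    for y in(-78,78):
        for a in(2.25,2.4,2.6):
            t=a+np.pi+np.radians(30); # 0: along -x downslope
            d=np.array([-np.cos(a-np.radians(30)*1),0,0])
            # direction at angle a: start (-.866,-.5), rotate upward over the back
            b=np.radians(210)-a; e=Bx(p,(55+127*np.cos(b),y,135.5+127*np.sin(b))); print(y,a,e.round(3),((proj(c,s,e)-[250,90])*5).round())
E
python3 fit.py
```

```text
[ 0.56440035 -0.25219945  0.79056271] 45.295906602496736 [ 1.1 -0.2 -0.3 -0.6  0.1  0.9 -1.1 -1.5 -0.6  1.2  0.8 -0.2]
grid [ 0.5644 -0.2522  0.057 ] [371. 288.]
hinge [ 0.6031 -0.2131  0.1355] [288. 253.]
axis [ 0.5109 -0.3062  0.06  ] [480. 202.]
grip [ 0.5007 -0.3165  0.0851] [504. 155.]
dot [ 0.4846 -0.2802  0.06  ] [532. 245.]
canister [0.516 0.028 0.232]
bottle [ 0.503 -0.1    0.185]
tin [0.646 0.074 0.11 ]
med [ 0.407 -0.177  0.044]
loop [ 0.41  -0.148  0.04 ]
-78 2.25 [ 0.672 -0.254  0.261] [123. -16.]
-78 2.4 [ 0.685 -0.241  0.257] [90. 14.]
-78 2.6 [ 0.702 -0.224  0.247] [49. 60.]
78 2.25 [ 0.561 -0.144  0.261] [382. 203.]
78 2.4 [ 0.575 -0.131  0.257] [347. 236.]
78 2.6 [ 0.591 -0.115  0.247] [303. 284.]
```

>>> carry_out([
  {"delta_rot": [0,0,1],"travel": [0.55,0.77,0.1],"fingers": -1},
  {"delta_rot": [0,0,1],"travel": [0.55,0.77,0.1],"fingers": -1},
  {"delta_rot": [0,0,1],"travel": [0.55,0.77,0.1],"fingers": -1},
  {"delta_rot": [0,0,1],"travel": [0.55,0.77,0.1],"fingers": -1},
  {"delta_rot": [0,0,1],"travel": [0.55,0.77,0.1],"fingers": -1},
], squeeze=30)

```text
clock: 0.78
tcp_pos: [0.2012, -0.4626, 0.2436]
orientation: [-0.0, 0.933, 0.359, 0.0]
wrist_force: [-0.3, -1.6, 1.2]
finger_gap: 0.0857
grip_force: 0.0
```

>>> carry_out([
  {"delta_rot": [0,0,1],"travel": [0.55,0.77,0.1],"fingers": -1},
  {"delta_rot": [0,0,1],"travel": [0.55,0.77,0.1],"fingers": -1},
  {"delta_rot": [0,0,1],"travel": [0.55,0.77,0.1],"fingers": -1},
  {"delta_rot": [0,0,1],"travel": [0.55,0.77,0.1],"fingers": -1},
  {"delta_rot": [0,0,1],"travel": [0.55,0.77,0.1],"fingers": -1},
])

```text
clock: 1.4
tcp_pos: [0.2699, -0.3663, 0.2562]
orientation: [-0.0, 0.815, 0.579, 0.0]
wrist_force: [0.4, 0.6, 0.5]
finger_gap: 0.0851
grip_force: 0.0
```

>>> carry_out([
  {"delta_rot": [0,0,1],"travel": [0.55,0.77,0.1],"fingers": -1},
  {"delta_rot": [0,0,1],"travel": [0.55,0.77,0.1],"fingers": -1},
  {"delta_rot": [0,0,1],"travel": [0.55,0.77,0.1],"fingers": -1},
  {"delta_rot": [0,0,1],"travel": [0.55,0.77,0.1],"fingers": -1},
  {"delta_rot": [0,0,1],"travel": [0.55,0.77,0.1],"fingers": -1},
])

```text
clock: 2.02
tcp_pos: [0.3386, -0.2701, 0.2687]
orientation: [-0.0, 0.647, 0.763, 0.0]
wrist_force: [-0.3, -0.4, 0.5]
finger_gap: 0.0854
grip_force: 0.0
```

>>> carry_out([
  {"delta_rot": [0,0,1],"travel": [0.55,0.77,0.1],"fingers": -1},
  {"delta_rot": [0,0,1],"travel": [0.55,0.77,0.1],"fingers": -1},
  {"delta_rot": [0,0,1],"travel": [0.55,0.77,0.1],"fingers": -1},
  {"delta_rot": [0,0,1],"travel": [0.55,0.77,0.1],"fingers": -1},
  {"delta_rot": [0,0,1],"travel": [0.55,0.77,0.1],"fingers": -1},
])

```text
clock: 2.65
tcp_pos: [0.4073, -0.1739, 0.2812]
orientation: [-0.0, 0.438, 0.899, 0.0]
wrist_force: [-0.2, 0.1, -0.0]
finger_gap: 0.0853
grip_force: 0.0
```

>>> carry_out([
  {"delta_rot": [0,0,1],"travel": [0,0,0],"fingers": -1},
  {"delta_rot": [0,0,1],"travel": [0,0,0],"fingers": -1},
  {"delta_rot": [0,0,1],"travel": [0,0,0],"fingers": -1},
  {"delta_rot": [0,0,1],"travel": [0,0,0],"fingers": -1},
  {"delta_rot": [0,0,1],"travel": [0,0,0],"fingers": -1},
])

```text
clock: 3.28
tcp_pos: [0.4069, -0.1745, 0.2811]
orientation: [-0.0, 0.202, 0.979, 0.0]
wrist_force: [-1.4, -0.3, 0.2]
finger_gap: 0.0856
grip_force: 0.0
```

>>> carry_out([
  {"delta_rot": [0,0,1],"travel": [0,0,0],"fingers": -1},
  {"delta_rot": [0,0,1],"travel": [0,0,0],"fingers": -1},
  {"delta_rot": [0,0,1],"travel": [0,0,0],"fingers": -1},
  {"delta_rot": [0,0,1],"travel": [0,0,0],"fingers": -1},
  {"delta_rot": [0,0,1],"travel": [0,0,0],"fingers": -1},
])

```text
clock: 3.9
tcp_pos: [0.4069, -0.1745, 0.2811]
orientation: [-0.0, -0.047, 0.999, 0.0]
wrist_force: [0.0, 0.5, -0.4]
finger_gap: 0.0854
grip_force: 0.0
```

>>> carry_out([
  {"delta_rot": [0,0,1],"travel": [0,0,0],"fingers": -1},
  {"delta_rot": [0,0,1],"travel": [0,0,0],"fingers": -1},
  {"delta_rot": [0,0,1],"travel": [0,0,0],"fingers": -1},
  {"delta_rot": [0,0,1],"travel": [0,0,0],"fingers": -1},
  {"delta_rot": [0,0,1],"travel": [0,0,0],"fingers": -1},
])

```text
clock: 4.53
tcp_pos: [0.4069, -0.1745, 0.2811]
orientation: [-0.0, -0.292, 0.956, 0.0]
wrist_force: [0.1, -0.6, -0.4]
finger_gap: 0.0847
grip_force: 0.0
```

>>> carry_out([
  {"delta_rot": [0,0,1],"travel": [0,0,0],"fingers": -1},
  {"delta_rot": [0,0,1],"travel": [0,0,0],"fingers": -1},
  {"delta_rot": [0,0,0],"travel": [0,0,0],"fingers": -1},
])

```text
clock: 4.9
tcp_pos: [0.4069, -0.1746, 0.2811]
orientation: [-0.0, -0.384, 0.923, 0.0]
wrist_force: [-0.1, -0.0, 0.1]
finger_gap: 0.0858
grip_force: 0.0
```

```bash
python3 - <<'E'
from h import *
c,s=snap('wrist','w1'); print(s['tcp_pos'],s['orientation'],s['joint_pos'].round(2),s['clock'])
print(blobs(c['color'],(105,150,80),(130,255,255))[0]); print('red',blobs(c['color'],(0,200,130),(5,255,255))[0])
E
```

```text
[ 0.40691949 -0.17455665  0.28110654] [-1.56538904e-04 -3.84401340e-01  9.23166026e-01  2.70548696e-04] [-0.59  0.05 -0.16  1.37  0.   -1.38] 4.9
[(array([319.7, 160.7]), array([316, 158,   9,   9,  43], dtype=int32)), (array([329.6, 164.8]), array([325, 160,  10,  10,  52], dtype=int32)), (array([310.6, 167.5]), array([307, 163,  10,   9,  44], dtype=int32)), (array([331. , 175.5]), array([326, 172,  10,   9,  53], dtype=int32)), (array([312.2, 178. ]), array([308, 175,   9,   9,  51], dtype=int32)), (array([322.3, 182.1]), array([318, 177,  10,   9,  50], dtype=int32))]
red [(array([177.7, 153.6]), array([164, 149,  31,  11, 196], dtype=int32))]
```

View pics/w1.png

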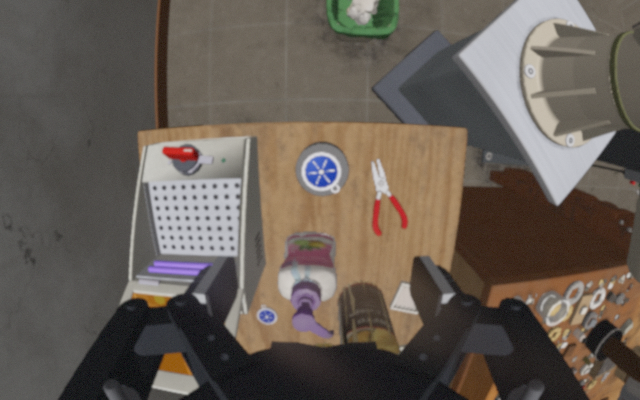

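The wrist view shows the medallion at (321,171) on its block, with the loop at (336,188). The box is at left, with the grid spanning about (150,180)–(241,255), the red wing at (180,154) with its steel foot at (207,160), the green dot at (222,160), and the small look-alike at (267,316).

```bash
python3 - <<'E'
from h import *
from fit import Bx
p=np.load('box.npy')
cs,ss=load('scene0'); cw,sw=load('w1')
def bc(c,box):
    m=blobs(c['color'],(105,130,60),(130,255,255))[1]; x0,y0,x1,y1=box; k=np.zeros_like(m); k[y0:y1,x0:x1]=m[y0:y1,x0:x1]
    return cv2.minEnclosingCircle(cv2.findNonZero(k)) , cv2.fitEllipse(cv2.convexHull(cv2.findNonZero(k)))[0]
a,b=bc(cs,(375,165,400,192)),bc(cw,(300,150,342,192)); print(a,b)
print('med',tri(ray(cs,ss,a[1]),ray(cw,sw,b[1])))
for d in(-14,): print(proj(cw,sw,np.array([.407,-.177,.044])))
for n,P in dict(grid=(0,0,57),g1=(-55,70,57),g2=(-55,-70,57),g3=(55,70,57),g4=(55,-70,57),fA=(-100,78,46),fB=(-100,-78,46),axis=(-76,0,60),grip=(-90.5,0,85.1)).items(): print(n,proj(cw,sw,Bx(p,P)).round(1))
rw=blobs(cw['color'],(0,200,110),(6,255,255))[0]; rs=blobs(cs['color'],(0,200,110),(6,255,255))[0]; print(rw,rs)
# grid holes centroid
hs=cv2.cvtColor(cw['color'],cv2.COLOR_RGB2GRAY)
im=cv2.resize(cv2.imread('pics/w1.png')[120:300,125:275],(750,900)); cv2.imwrite('pics/c2.png',im[:600])
E
```

```text
(((387.5, 178.5), 7.905794143676758), (387.59503173828125, 178.48162841796875)) (((320.9571533203125, 171.221435546875), 14.833734512329102), (320.93695068359375, 171.12234497070312))
med (array([ 0.40709646, -0.17825955,  0.04121772]), [np.float64(0.2530759386681594), np.float64(0.25307593866810013)])
[321.50245561 172.25082223]
grid [197.7 218.6]
g1 [244.7 176.8]
g2 [148.3 179.5]
g3 [251.2 257.6]
g4 [160.5 253.8]
fA [251.3 139.5]
fB [144.3 146. ]
axis [190.8 162.3]
grip [181.6 153.6]
[(array([178.1, 153.6]), array([164, 149,  32,  11, 201], dtype=int32))] [(array([349.8, 120.4]), array([343, 113,  15,  16, 129], dtype=int32))]
```

View pics/c2.png

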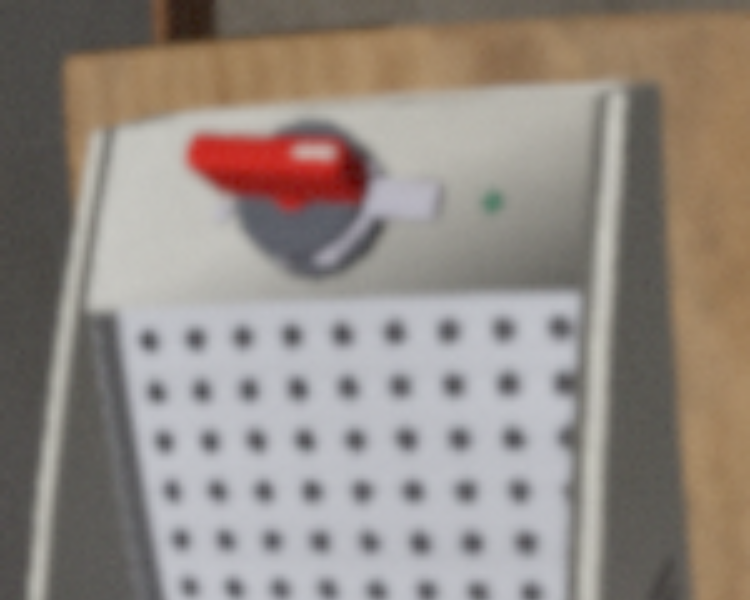

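>>> carry_out([
  {"delta_rot": [0,0,0],"travel": [0,-0.15,-1],"fingers": -1},
  {"delta_rot": [0,0,0],"travel": [0,0,-1],"fingers": -1},
  {"delta_rot": [0,0,0],"travel": [0,0,-1],"fingers": -1},
  {"delta_rot": [0,0,0],"travel": [0,0,-1],"fingers": -1},
  {"delta_rot": [0,0,0],"travel": [0,0,-1],"fingers": -1},
])

```text
clock: 5.58
tcp_pos: [0.407, -0.1784, 0.1555]
orientation: [0.0, -0.384, 0.923, 0.0]
wrist_force: [-0.6, 0.2, -0.3]
finger_gap: 0.0855
grip_force: 0.0
```

>>> carry_out([
  {"delta_rot": [0,0,0],"travel": [0,0,-1],"fingers": -1},
  {"delta_rot": [0,0,0],"travel": [0,0,-1],"fingers": -1},
  {"delta_rot": [0,0,0],"travel": [0,0,-1],"fingers": -1},
  {"delta_rot": [0,0,0],"travel": [0,0,-1],"fingers": -1},
  {"delta_rot": [0,0,0],"travel": [0,0,-0.4],"fingers": -1},
])

```text
clock: 6.2
tcp_pos: [0.4062, -0.1778, 0.045]
orientation: [-0.001, -0.384, 0.923, 0.001]
wrist_force: [-0.7, 0.0, -0.1]
finger_gap: 0.0853
grip_force: 0.0
```

```bash
python3 - <<'E'
from h import *
c,s=snap('wrist','w2'); print(s['tcp_pos'],s['orientation'])
m=blobs(c['color'],(105,130,60),(130,255,255))[1]; m[:, :200]=0;m[:,450:]=0
h=cv2.convexHull(cv2.findNonZero(m)); e=cv2.fitEllipse(h); print(e)
print('wrist2 on plane .044',plane(c,s,e[0],.044))
cw,sw=load('w1'); cs,ss=load('scene0')
print(tri(ray(c,s,e[0]),ray(cw,sw,(320.94,171.15))),tri(ray(c,s,e[0]),ray(cw,sw,(320.94,171.15)),ray(cs,ss,(387.6,178.5))))
E
```

```text
[ 0.4061639  -0.17781548  0.04504856] [-6.93441832e-04 -3.84289320e-01  9.23211862e-01  1.04659344e-03]
((320.88458251953125, 256.4065856933594), (65.00662231445312, 73.27069854736328), 87.92916107177734)
wrist2 on plane .044 [ 0.40554102 -0.17974094  0.044     ]
(array([ 0.40726564, -0.17791351,  0.03887014]), [np.float64(0.096634992466665), np.float64(0.09663499246677716)]) (array([ 0.40697984, -0.17841381,  0.0406504 ]), [np.float64(0.2899175169598137), np.float64(0.3448911768989699), np.float64(0.3355891585694276)])
```

View pics/w2.png

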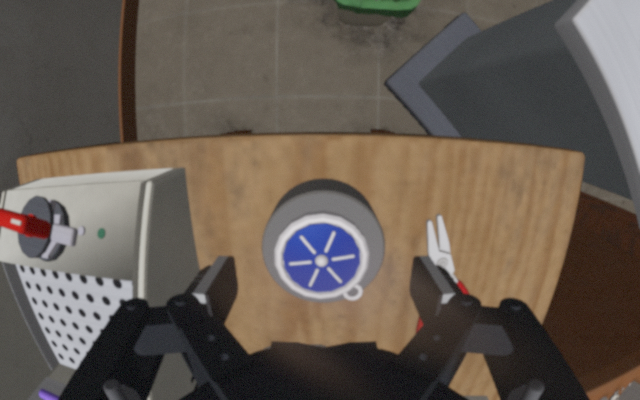

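The medallion lies centred between the open fingers: its centre is at (321,256) and the pads are near (235,260) and (412,260). Now I'll lower the last few mm and close.

>>> carry_out([
  {"delta_rot": [0,0,0],"travel": [0,0,-0.4],"fingers": -1},
  {"delta_rot": [0,0,0],"travel": [0,0,0],"fingers": 1},
  {"delta_rot": [0,0,0],"travel": [0,0,0],"fingers": 1},
  {"delta_rot": [0,0,0],"travel": [0,0,0],"fingers": 1},
  {"delta_rot": [0,0,0],"travel": [0,0,0],"fingers": 1},
], squeeze=35)

```text
clock: 6.88
tcp_pos: [0.4075, -0.1787, 0.0373]
orientation: [0.0, -0.385, 0.923, -0.0]
wrist_force: [-1.8, 1.3, 5.9]
finger_gap: 0.0477
grip_force: 35.3
```

>>> carry_out([
  {"delta_rot": [0,0,0],"travel": [0,0,0],"fingers": 1},
  {"delta_rot": [0,0,0],"travel": [0,0,0],"fingers": 1},
])

```text
clock: 7.12
tcp_pos: [0.4075, -0.1787, 0.0373]
orientation: [0.0, -0.385, 0.923, -0.001]
wrist_force: [-1.3, 0.9, 5.8]
finger_gap: 0.0478
grip_force: 35.3
```

>>> carry_out([
  {"delta_rot": [0,0,0],"travel": [0,0,0.3],"fingers": 1},
  {"delta_rot": [0,0,0],"travel": [0,0,0.6],"fingers": 1},
  {"delta_rot": [0,0,0],"travel": [0,0,1],"fingers": 1},
  {"delta_rot": [0,0,0],"travel": [0,0,1],"fingers": 1},
  {"delta_rot": [0,0,0],"travel": [0,0,1],"fingers": 1},
])

```text
clock: 7.75
tcp_pos: [0.4071, -0.1784, 0.1351]
orientation: [0.0, -0.385, 0.923, -0.0]
wrist_force: [-0.7, -0.2, 0.5]
finger_gap: 0.0474
grip_force: 36.1
```

>>> carry_out([
  {"delta_rot": [0,0,0],"travel": [0,0,1],"fingers": 1},
  {"delta_rot": [0,0,0],"travel": [0,0,1],"fingers": 1},
  {"delta_rot": [0,0,0],"travel": [0,0,1],"fingers": 1},
  {"delta_rot": [0,0,0],"travel": [0,0,1],"fingers": 1},
  {"delta_rot": [0,0,0],"travel": [0,0,1],"fingers": 1},
])

```text
clock: 8.38
tcp_pos: [0.407, -0.1783, 0.2601]
orientation: [0.0, -0.385, 0.923, -0.0]
wrist_force: [0.2, -0.5, -0.5]
finger_gap: 0.0479
grip_force: 36.1
```

>>> carry_out([
  {"delta_rot": [0,0,0],"travel": [0.78,-0.37,0.5],"fingers": 1},
  {"delta_rot": [0,0,0],"travel": [0.78,-0.37,0],"fingers": 1},
  {"delta_rot": [0,0,0],"travel": [0.78,-0.37,0],"fingers": 1},
  {"delta_rot": [0,0,0],"travel": [0.78,-0.37,0],"fingers": 1},
  {"delta_rot": [0,0,0],"travel": [0.78,-0.37,0],"fingers": 1},
])

```text
clock: 9.0
tcp_pos: [0.5051, -0.2249, 0.2717]
orientation: [0.0, -0.385, 0.923, -0.0]
wrist_force: [0.6, -0.7, -0.5]
finger_gap: 0.0472
grip_force: 36.2
```

>>> carry_out([
  {"delta_rot": [0,0,0],"travel": [0.78,-0.37,0],"fingers": 1},
  {"delta_rot": [0,0,0],"travel": [0.78,-0.37,0],"fingers": 1},
  {"delta_rot": [0,0,0],"travel": [0.78,-0.36,0],"fingers": 1},
  {"delta_rot": [0,0,0],"travel": [0,0,0],"fingers": 1},
  {"delta_rot": [0,0,0],"travel": [0,0,0],"fingers": 1},
])

```text
clock: 9.62
tcp_pos: [0.5625, -0.2518, 0.2713]
orientation: [-0.0, -0.385, 0.923, 0.0]
wrist_force: [0.5, 0.4, -1.4]
finger_gap: 0.0477
grip_force: 36.2
```

```bash
python3 - <<'E'
from h import *
from fit import Bx
p=np.load('box.npy')
c,s=snap('wrist','w3'); print(s['tcp_pos'],s['orientation'],s['wrist_force'])
for n,P in dict(grid=(0,0,57),g1=(-55,70,57),g2=(-55,-70,57),l1=(-55,70,72),l2=(-55,-70,72),fA=(-100,78,46),fB=(-100,-78,46),axis=(-76,0,60),grip=(-90.5,0,85.1),dot=(-76,45,60)).items(): print(n,proj(c,s,Bx(p,P)).round(1))
print('red',blobs(c['color'],(0,200,110),(6,255,255))[0],'green',blobs(c['color'],(60,90,40),(90,255,255),6)[0])
E
```

```text
[ 0.56250267 -0.25179761  0.27130976] [-2.98847177e-04 -3.84930431e-01  9.22945440e-01  4.35078108e-04] [ 0.51395502  0.43544225 -1.38186306]
grid [321.5 178.1]
g1 [381.8 132.1]
g2 [261.1 132.3]
l1 [384.3 132.9]
l2 [258.4 133.1]
fA [387.3  94.6]
fB [255.6  94.8]
axis [321.3 113.1]
grip [321.2  99.3]
dot [361.1 113.5]
red [(array([319.6,  99.6]), array([301,  91,  38,  18, 375], dtype=int32))] green [(array([387.7,   1.9]), array([384,   0,   8,   5,  10], dtype=int32)), (array([441.4,   3.7]), array([440,   2,   4,   5,   7], dtype=int32)), (array([386.2,   6.2]), array([385,   5,   3,   3,   6], dtype=int32)), (array([433.8,  10.8]), array([432,   8,   4,   6,   8], dtype=int32)), (array([437.5,  11.9]), array([437,   9,   2,   6,   8], dtype=int32)), (array([401.2,  15.3]), array([397,  11,   9,  11,  29], dtype=int32)), (array([414.,  19.]), array([409,  16,  11,   6,  20], dtype=int32)), (array([424.6,  20.1]), array([419,  17,  13,   7,  23], dtype=int32))]
```

View pics/w3.png

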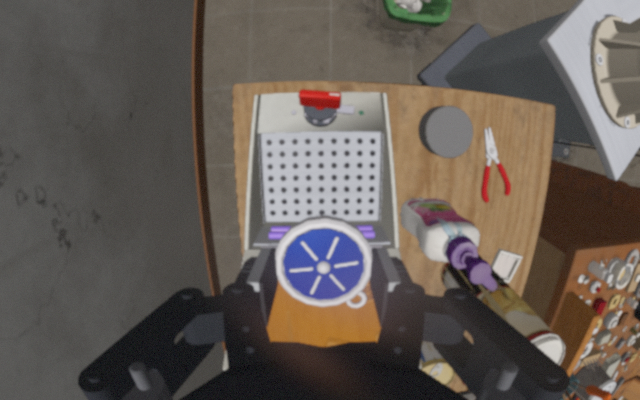

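The wrist view agrees with the box fit: front corners at (254,94) and (387,95), wing at (320,99). The medallion is held level and centred at (323,262). The grid is clear, so I'll lower.

>>> carry_out([
  {"delta_rot": [0,0,0],"travel": [0.08,-0.02,-1],"fingers": 1},
  {"delta_rot": [0,0,0],"travel": [0,0,-1],"fingers": 1},
  {"delta_rot": [0,0,0],"travel": [0,0,-1],"fingers": 1},
  {"delta_rot": [0,0,0],"travel": [0,0,-1],"fingers": 1},
  {"delta_rot": [0,0,0],"travel": [0,0,-1],"fingers": 1},
])

```text
clock: 10.3
tcp_pos: [0.5644, -0.2523, 0.1462]
orientation: [0.0, -0.385, 0.923, -0.0]
wrist_force: [0.1, -0.4, -1.2]
finger_gap: 0.0474
grip_force: 36.2
```

>>> carry_out([
  {"delta_rot": [0,0,0],"travel": [0,0,-1],"fingers": 1},
  {"delta_rot": [0,0,0],"travel": [0,0,-0.8],"fingers": 1},
  {"delta_rot": [0,0,0],"travel": [0,0,-0.6],"fingers": 1},
  {"delta_rot": [0,0,0],"travel": [0,0,-0.4],"fingers": 1},
  {"delta_rot": [0,0,0],"travel": [0,0,-0.2],"fingers": 1},
])

```text
clock: 10.92
tcp_pos: [0.565, -0.2527, 0.0712]
orientation: [-0.0, -0.385, 0.923, 0.0]
wrist_force: [-0.2, -0.2, -0.4]
finger_gap: 0.0475
grip_force: 36.2
```

>>> carry_out([
  {"delta_rot": [0,0,0],"travel": [0,0,-0.12],"fingers": 1},
  {"delta_rot": [0,0,0],"travel": [0,0,0],"fingers": 1},
])

```text
clock: 11.18
tcp_pos: [0.5653, -0.2528, 0.0686]
orientation: [0.0, -0.385, 0.923, -0.0]
wrist_force: [-0.7, 0.2, -1.4]
finger_gap: 0.0475
grip_force: 36.2
```

>>> carry_out([
  {"delta_rot": [0,0,0],"travel": [-0.03,0.02,-0.12],"fingers": 1},
  {"delta_rot": [0,0,0],"travel": [0,0,-0.12],"fingers": 1},
  {"delta_rot": [0,0,0],"travel": [0,0,0],"fingers": 1},
])

```text
clock: 11.55
tcp_pos: [0.5641, -0.252, 0.062]
orientation: [-0.0, -0.385, 0.923, 0.0]
wrist_force: [1.8, -0.1, -0.8]
finger_gap: 0.0475
grip_force: 36.2
```

>>> carry_out([
  {"delta_rot": [0,0,0],"travel": [0,0,-0.06],"fingers": 1},
  {"delta_rot": [0,0,0],"travel": [0,0,-0.04],"fingers": 1},
  {"delta_rot": [0,0,0],"travel": [0,0,0],"fingers": 1},
])

```text
clock: 11.92
tcp_pos: [0.5643, -0.2521, 0.0597]
orientation: [-0.0, -0.385, 0.923, 0.0]
wrist_force: [-0.6, 0.6, -0.7]
finger_gap: 0.0476
grip_force: 36.2
```

>>> carry_out([
  {"delta_rot": [0,0,0],"travel": [0,0,-0.04],"fingers": 1},
  {"delta_rot": [0,0,0],"travel": [0,0,0],"fingers": 1},
])

```text
clock: 12.18
tcp_pos: [0.5644, -0.2522, 0.0594]
orientation: [0.0, -0.385, 0.923, -0.0]
wrist_force: [-1.5, 2.4, 3.0]
finger_gap: 0.0478
grip_force: 36.7
```

>>> carry_out([
  {"delta_rot": [0,0,0],"travel": [0,0,-0.04],"fingers": 1},
  {"delta_rot": [0,0,0],"travel": [0,0,0],"fingers": 1},
])

```text
clock: 12.42
tcp_pos: [0.5645, -0.2522, 0.0593]
orientation: [0.0, -0.385, 0.923, -0.0]
wrist_force: [-4.0, 1.9, 10.2]
finger_gap: 0.0471
grip_force: 37.3
```

Contact is at TCP z 59.3 mm, as predicted (57 + 2.3). I'll ease off, open, rise and look.

>>> carry_out([
  {"delta_rot": [0,0,0],"travel": [0,0,0.04],"fingers": 1},
  {"delta_rot": [0,0,0],"travel": [0,0,0],"fingers": -1},
  {"delta_rot": [0,0,0],"travel": [0,0,0],"fingers": -1},
  {"delta_rot": [0,0,0],"travel": [0,0,0],"fingers": -1},
  {"delta_rot": [0,0,0],"travel": [0,0,0],"fingers": -1},
])

```text
clock: 13.05
tcp_pos: [0.5643, -0.2522, 0.0586]
orientation: [-0.0, -0.385, 0.923, 0.0]
wrist_force: [0.1, 0.2, -0.2]
finger_gap: 0.0853
grip_force: 0.0
```

>>> carry_out([
  {"delta_rot": [0,0,0],"travel": [0,0,0.4],"fingers": -1},
  {"delta_rot": [0,0,0],"travel": [0,0,1],"fingers": -1},
  {"delta_rot": [0,0,0],"travel": [0,0,1],"fingers": -1},
  {"delta_rot": [0,0,0],"travel": [0,0,1],"fingers": -1},
  {"delta_rot": [0,0,0],"travel": [0,0,1],"fingers": -1},
])

```text
clock: 13.68
tcp_pos: [0.5644, -0.2522, 0.1705]
orientation: [0.0, -0.385, 0.923, -0.0]
wrist_force: [-0.1, 0.4, 0.4]
finger_gap: 0.0853
grip_force: 0.0
```

>>> carry_out([
  {"delta_rot": [0,0,0],"travel": [0,0,1],"fingers": -1},
  {"delta_rot": [0,0,0],"travel": [0,0,1],"fingers": -1},
  {"delta_rot": [0,0,0],"travel": [0,0,1],"fingers": -1},
  {"delta_rot": [0,0,0],"travel": [0,0,1],"fingers": -1},
  {"delta_rot": [0,0,0],"travel": [0,0,1],"fingers": -1},
])

```text
clock: 14.3
tcp_pos: [0.5642, -0.2521, 0.2956]
orientation: [0.0, -0.385, 0.923, -0.0]
wrist_force: [-0.4, -1.1, 0.4]
finger_gap: 0.0854
grip_force: 0.0
```

```bash
python3 - <<'E'
from h import *
c,s=snap('wrist','w4'); print(s['tcp_pos'],s['joint_pos'].round(2),s['clock'])
m=blobs(c['color'],(108,130,60),(122,255,255))[1]; m[:150]=0; m[:,:280]=0;m[:,360:]=0; m[235:]=0
h=cv2.convexHull(cv2.findNonZero(m)); e=cv2.fitEllipse(h); print(e, plane(c,s,e[0],.066))
print('red',blobs(c['color'],(0,200,110),(6,255,255))[0])
im=cv2.imread('pics/w4.png')[60:240,200:440]; cv2.imwrite('pics/c4.png',cv2.resize(im,(800,600),interpolation=cv2.INTER_CUBIC))
E
```

```text
[ 0.56422722 -0.25210505  0.29558644] [-0.55  0.4   0.32  1.49  0.   -1.34] 14.3
((323.2696533203125, 174.45875549316406), (29.178157806396484, 29.93463897705078), 75.1248779296875) [ 0.56399437 -0.25223088  0.066     ]
red [(array([321.5,  99.7]), array([304,  91,  36,  17, 340], dtype=int32))]
```

View pics/c4.png

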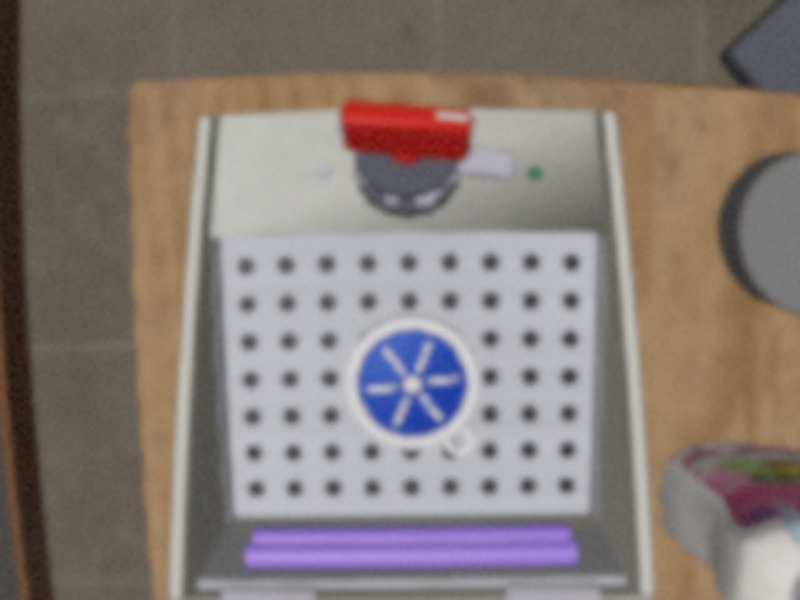

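The medallion sits face up at the middle of the grid, (0.5640,−0.2522) against (0.5644,−0.2522). In the crop it is at (412,383) of the grid. The wing's edge runs from (345,103) to (470,112), so the latch is at about 0.07–0.1 rad with the foot clear of the mouth. Next I'll shut the fingers and go over and behind the lid.

>>> carry_out([
  {"delta_rot": [0,0,0],"travel": [0,0,0.8],"fingers": 1},
  {"delta_rot": [0,0,0],"travel": [0,0,0],"fingers": 1},
  {"delta_rot": [0,0,0],"travel": [0,0,0],"fingers": 1},
  {"delta_rot": [0,0,0],"travel": [0.7,0.55,0],"fingers": 1},
  {"delta_rot": [0,0,0],"travel": [0.7,0.55,0],"fingers": 1},
])

```text
clock: 14.98
tcp_pos: [0.6001, -0.2237, 0.3129]
orientation: [-0.0, -0.385, 0.923, 0.001]
wrist_force: [1.2, 0.0, -0.3]
finger_gap: -0.0001
grip_force: 0.0
```

>>> carry_out([
  {"delta_rot": [0,0,0],"travel": [0.7,0.55,0],"fingers": 1},
  {"delta_rot": [0,0,0],"travel": [0.7,0.55,0],"fingers": 1},
  {"delta_rot": [0,0,0],"travel": [0.7,0.55,0],"fingers": 1},
  {"delta_rot": [0,0,0],"travel": [0.7,0.55,0],"fingers": 1},
  {"delta_rot": [0,0,0],"travel": [0.7,0.55,0],"fingers": 1},
])

```text
clock: 15.6
tcp_pos: [0.6879, -0.1542, 0.3125]
orientation: [-0.0, -0.385, 0.923, 0.001]
wrist_force: [0.1, 0.2, 0.2]
finger_gap: 0.0003
grip_force: 0.0
```

```bash
python3 - <<'E'
from h import *
from fit import Bx
p=np.load('box.npy')
c,s=snap('scene','s5'); print(env.get_state()['tcp_pos'],s['joint_pos'].round(2))
d=s['tcp_pos'][:2]-p[:2]; R=np.array([[np.cos(p[2]),np.sin(p[2])],[-np.sin(p[2]),np.cos(p[2])]]); print('box xy',R@d)
E
```

```text
[ 0.68949538 -0.15211624  0.31171799] [-0.33  0.62  0.72  1.67  0.   -1.13]
box xy [ 0.1565826  -0.01884213]
```

>>> carry_out([
  {"delta_rot": [0,0,0],"travel": [0,0,-1],"fingers": 1},
  {"delta_rot": [0,0,0],"travel": [0,0,-1],"fingers": 1},
  {"delta_rot": [0,0,0],"travel": [0,0,-1],"fingers": 1},
  {"delta_rot": [0,0,0],"travel": [0,0,-0.9],"fingers": 1},
  {"delta_rot": [0,0,0],"travel": [0,0,0],"fingers": 1},
])

```text
clock: 16.27
tcp_pos: [0.6857, -0.1547, 0.2132]
orientation: [-0.002, -0.385, 0.923, 0.002]
wrist_force: [-0.5, 1.0, 0.3]
finger_gap: 0.0001
grip_force: 0.0
```

>>> carry_out([
  {"delta_rot": [0,0,0],"travel": [-0.45,-0.455,0],"fingers": 1},
  {"delta_rot": [0,0,0],"travel": [-0.45,-0.455,0],"fingers": 1},
  {"delta_rot": [0,0,0],"travel": [-0.45,-0.455,0],"fingers": 1},
  {"delta_rot": [0,0,0],"travel": [-0.45,-0.455,0],"fingers": 1},
])

```text
clock: 16.77
tcp_pos: [0.6429, -0.2018, 0.2209]
orientation: [0.004, -0.385, 0.923, -0.002]
wrist_force: [-0.1, 7.5, 21.7]
finger_gap: 0.0001
grip_force: 2.3
```

```bash
python3 - <<'E'
from h import *
print({k:np.round(v,3) for k,v in env.get_state().items() if k in('tcp_pos','orientation','wrist_force','ft_torque')})
a,s=snap('scene','s6'); b,_=snap('side','d6'); w,_=snap('wrist','w6')
A=cv2.resize(cv2.imread('pics/s6.png')[50:200,230:430],(400,300),interpolation=cv2.INTER_CUBIC)
B=cv2.resize(cv2.imread('pics/d6.png')[80:230,180:380],(400,300),interpolation=cv2.INTER_CUBIC)
W=cv2.resize(cv2.imread('pics/w6.png'),(480,300)); Z=np.zeros((300,320,3),np.uint8)
cv2.imwrite('pics/m6.png',np.vstack([np.hstack([A,B]),np.hstack([W,Z])]))
E
```

```text
{'tcp_pos': array([ 0.643, -0.202,  0.221]), 'orientation': array([ 0.004, -0.385,  0.923, -0.002]), 'wrist_force': array([-0.07 ,  7.454, 21.65 ]), 'ft_torque': array([ 1.082,  0.056, -0.082])}
```

View pics/m6.png

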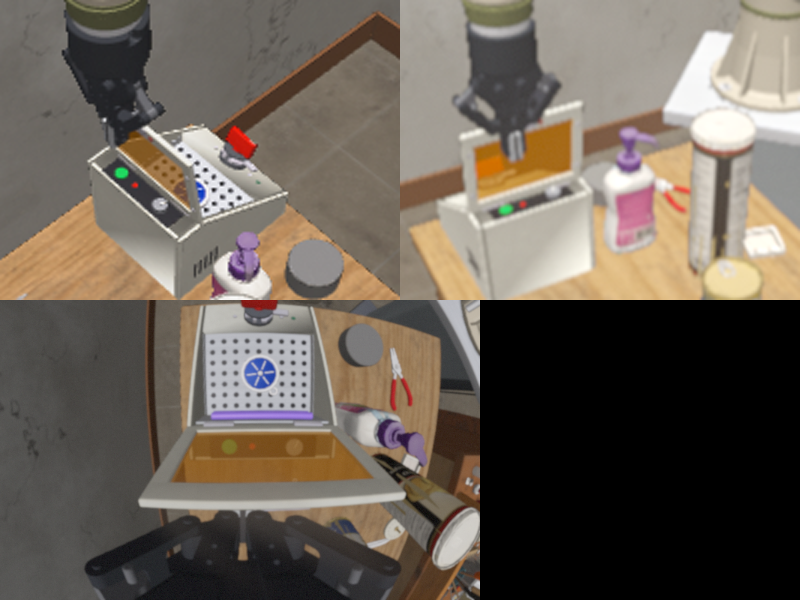

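The mosaic shows the lid nearly upright, with the finger linkage (about 40 mm above the tips) pressing on its top edge. The medallion is still centred on the grid at (260,373). I'll back off, raise, and push nearer the free edge along its arc.

>>> carry_out([
  {"delta_rot": [0,0,0],"travel": [0.4,0.4,0],"fingers": 1},
  {"delta_rot": [0,0,0],"travel": [0.4,0.4,0],"fingers": 1},
  {"delta_rot": [0,0,0],"travel": [0,0,0.5],"fingers": 1},
  {"delta_rot": [0,0,0],"travel": [0,0,0.6],"fingers": 1},
  {"delta_rot": [0,0,0],"travel": [0,0,0],"fingers": 1},
])

```text
clock: 17.55
tcp_pos: [0.6627, -0.1819, 0.2461]
orientation: [0.001, -0.385, 0.923, -0.001]
wrist_force: [0.2, 0.4, 0.7]
finger_gap: 0.0002
grip_force: 0.0
```

```bash
cat >> h.py <<'E'
def bxy(P):
    p=np.load('box.npy'); d=np.array(P)[:2]-p[:2]; c,s=np.cos(p[2]),np.sin(p[2]); return np.round([(c*d[0]+s*d[1])*1e3,(-s*d[0]+c*d[1])*1e3,P[2]*1e3],1)
E
python3 - <<'E'
from h import *
s=env.get_state(); print(bxy(s['tcp_pos']),s['wrist_force'],s['clock'])
# lid edge: white->orange rail in wrist view at two heights: use two wrist pics; here orange area bounds
c,s=snap('wrist','w7')
for n in('w6','w7'):
    c,s=load(n); B,m,_=blobs(c['color'],(8,170,90),(22,255,255),200); print(n,B)
    g=c['color'][:,300].astype(int); 
    o=m[:,320]; r=np.where(o>0)[0]; print(r.min() if len(r) else None,r.max() if len(r) else None)
E
```

```text
[119.1 -20.4 246.1] [0.18470119 0.43752351 0.71647085] 17.55
w6 [(array([358.2, 212.5]), array([  232,   179,   263,    64, 11879], dtype=int32))]
180 241
w7 [(array([352.8, 150.3]), array([ 241,  135,  234,   31, 4879], dtype=int32))]
135 163
```

```bash
python3 - <<'E'
from h import *
for n,r in(('w6',241),('w7',163)):
    c,s=load(n); o,d=ray(c,s,(320,r)); 
    for rad in(.110,.115,.120):
        T=np.linspace(0,.6,6001); P=np.array([bxy(o+d*t) for t in T])/1e3
        R=np.hypot(P[:,0]-.055,P[:,2]-.1355); i=np.where(np.diff(np.sign(R-rad)))[0]
        print(n,rad,[(P[k].round(3),round(210-np.degrees(np.arctan2(P[k,2]-.1355,P[k,0]-.055)),1)) for k in i])
E
```

```text
w6 0.11 [(array([ 0.068, -0.022,  0.245]), np.float64(126.9)), (array([ 0.068, -0.022,  0.245]), np.float64(126.9)), (array([ 0.068, -0.022,  0.245]), np.float64(126.9)), (array([ 0.144, -0.026,  0.071]), np.float64(246.2))]
w6 0.115 [(array([ 0.066, -0.022,  0.25 ]), np.float64(125.4)), (array([ 0.146, -0.026,  0.065]), np.float64(247.6))]
w6 0.12 [(array([ 0.064, -0.022,  0.255]), np.float64(124.2)), (array([ 0.148, -0.026,  0.06 ]), np.float64(248.9))]
w7 0.11 [(array([ 0.069, -0.022,  0.245]), np.float64(127.4)), (array([ 0.102, -0.025,  0.036]), np.float64(274.8))]
w7 0.115 [(array([ 0.068, -0.022,  0.25 ]), np.float64(126.6)), (array([ 0.103, -0.025,  0.031]), np.float64(275.5))]
w7 0.12 [(array([ 0.067, -0.022,  0.255]), np.float64(125.9)), (array([ 0.103, -0.025,  0.026]), np.float64(276.2))]
```

>>> carry_out([
  {"delta_rot": [0,0,0],"travel": [-0.45,-0.455,-0.16],"fingers": 1},
  {"delta_rot": [0,0,0],"travel": [-0.45,-0.455,0],"fingers": 1},
  {"delta_rot": [0,0,0],"travel": [-0.45,-0.455,-0.06],"fingers": 1},
])

```text
clock: 17.98
tcp_pos: [0.6276, -0.2162, 0.2384]
orientation: [0.0, -0.385, 0.923, 0.0]
wrist_force: [1.0, 0.6, 1.3]
finger_gap: 0.0002
grip_force: 0.6
```

>>> carry_out([
  {"delta_rot": [0,0,0],"travel": [-0.45,-0.455,-0.1],"fingers": 1},
  {"delta_rot": [0,0,0],"travel": [-0.45,-0.455,-0.12],"fingers": 1},
])

```text
clock: 18.23
tcp_pos: [0.6048, -0.2393, 0.2328]
orientation: [0.0, -0.385, 0.923, -0.0]
wrist_force: [0.4, 0.3, -0.1]
finger_gap: 0.0
grip_force: 0.4
```

>>> carry_out([
  {"delta_rot": [0,0,0],"travel": [-0.45,-0.455,-0.24],"fingers": 1},
  {"delta_rot": [0,0,0],"travel": [-0.45,-0.455,-0.32],"fingers": 1},
])

```text
clock: 18.48
tcp_pos: [0.5822, -0.2619, 0.2183]
orientation: [-0.0, -0.385, 0.923, 0.0]
wrist_force: [0.9, 0.9, 0.6]
finger_gap: 0.0002
grip_force: 0.2
```

>>> carry_out([
  {"delta_rot": [0,0,0],"travel": [-0.45,-0.455,-0.48],"fingers": 1},
  {"delta_rot": [0,0,0],"travel": [0,0,0],"fingers": 1},
  {"delta_rot": [0,0,0],"travel": [0,0,0],"fingers": 1},
  {"delta_rot": [0,0,0],"travel": [0,0,0],"fingers": 1},
])

```text
clock: 18.98
tcp_pos: [0.5724, -0.2722, 0.2073]
orientation: [0.0, -0.385, 0.923, -0.0]
wrist_force: [-0.2, -0.5, 0.9]
finger_gap: 0.0002
grip_force: 0.0
```

```bash
python3 - <<'E'
from h import *
c,s=snap('wrist','w8'); print(bxy(s['tcp_pos']),s['wrist_force'],s['joint_pos'].round(2),s['clock'])
B,m,_=blobs(c['color'],(8,150,60),(24,255,255),150); print(B)
for r in(100,110,120,130,140,150,160,170,180,190,200,210,220,230,240,250): print(r,c['color'][r,320])
print(blobs(c['color'],(105,130,60),(130,255,255))[0])
E
```

```text
[ -8.6 -19.7 207.3] [-0.215258   -0.46042903  0.93771083] [-0.57  0.44  0.17  1.3   0.   -1.36] 18.975
[(array([350.4, 218.7]), array([  249,   175,   205,   104, 16797], dtype=int32)), (array([599.7, 337.4]), array([ 569,  292,   58,   85, 2177], dtype=int32))]
100 [159  48  43]
110 [142 103  99]
120 [178 178 171]
130 [175 175 169]
140 [153 151 146]
150 [190 189 185]
160 [192 191 186]
170 [188 188 182]
180 [207 154  76]
190 [206 153  74]
200 [212 160  81]
210 [209 157  80]
220 [208 155  76]
230 [207 154  74]
240 [205 153  71]
250 [80 65 58]
[]
```

```bash
cat > lidang.py <<'E'
from h import *
import sys
def ang(n,r,u=320,rads=(.110,.115)):
    c,s=load(n); o,d=ray(c,s,(u,r))
    for rad in rads:
        T=np.linspace(0,.6,3001); P=np.array([bxy(o+d*t) for t in T])/1e3
        R=np.hypot(P[:,0]-.055,P[:,2]-.1355); i=np.where(np.diff(np.sign(R-rad)))[0]
        print(n,rad,[(P[k].round(3),round(210-np.degrees(np.arctan2(P[k,2]-.1355,P[k,0]-.055)),1)) for k in i])
E
python3 - <<'E'
from lidang import *
ang('w8',175)
c,s=snap('wrist','w9'); B,m,_=blobs(c['color'],(8,150,60),(24,255,255),150); print(B[0],s['clock'])
print(bxy(plane(c,s,(320,175),.0785)))
E
```

```text
w8 0.11 [(array([-0.047, -0.021,  0.176]), np.float64(51.9)), (array([-0.024, -0.023,  0.059]), np.float64(346.0))]
w8 0.115 [(array([-0.049, -0.021,  0.185]), np.float64(55.5)), (array([-0.022, -0.023,  0.05 ]), np.float64(342.3))]
(array([349.7, 215. ]), array([  251,   168,   199,   109, 17320], dtype=int32)) 19.025
[-27.9 -22.4  78.5]
```

```bash
python3 - <<'E'
from h import *
from scipy.spatial.transform import Rotation as Ro
p=np.load('box.npy'); yaw=p[2]; Rb=Ro.from_euler('z',yaw).as_matrix()
def slope(c,s,px,off):
    o,d=ray(c,s,px); o=Rb.T@(o-np.r_[p[:2],0]); d=Rb.T@d; n=np.array([-.5,0,.866]); q=np.array([-.076,0,.06])
    t=(off/1e3-(o-q)@n)/(d@n); P=o+d*t-q; return np.round([P@[.866,0,.5]*1e3,P[1]*1e3],1) # u(upslope), y
c,s=load('w4')
cr=lambda x,y:(200+x*.3,60+y*.3)
for o in(3,6,9): print('foot',o,slope(c,s,cr(515,163),o),'dot',slope(c,s,cr(535,173),0))
for o in(36,40): print('wing top',[slope(c,s,cr(*q),o) for q in((345,103),(470,112),(470,128),(345,117))])
for n in('w1','w3','w4','w8'):
    c,s=load(n); m=blobs(c['color'],(0,180,90),(6,255,255))[1]; m[:, :120]=0; m[:,400:]=0; m[170:]=0
    cn=max(cv2.findContours(m,0,1)[0],key=cv2.contourArea); r=cv2.minAreaRect(cn); print(n,np.round(r[0],1),np.round(r[1],1),round(r[2],1),'ends@40',[slope(c,s,q,40) for q in cv2.boxPoints(r)])
cs,ss=load('scene0'); c4,s4=load('w4')
c3,s3=load('w1')
print('wing centroid',[bxy(x) for x in (tri(ray(cs,ss,(349.8,120.4)),ray(c4,s4,(321.5,99.7)))[0],tri(ray(c3,s3,(178.1,153.6)),ray(c4,s4,(321.5,99.7)))[0],tri(ray(c3,s3,(178.1,153.6)),ray(cs,ss,(349.8,120.4)))[0])])
st=env.get_state(); R0=q2R(st['orientation'])
for th in(0.05,.1):
    z=np.array([.5,0,-.866]); x=np.array([np.sin(th)*.866,np.cos(th),np.sin(th)*.5]); y=np.cross(z,x)
    print(th,(Ro.from_matrix(Rb@np.c_[x,y,z]@R0.T).as_rotvec()).round(3))
print(bxy(st['tcp_pos']))
E
```

```text
foot 3 [-3.5 37.9] dot [-1.2 45.4]
foot 6 [-1.7 37.6] dot [-1.2 45.4]
foot 9 [ 0.1 37.2] dot [-1.2 45.4]
wing top [array([ -7.3, -21.7]), array([-3.5, 20. ]), array([ 3. , 19.8]), array([ -1.5, -21.5])]
wing top [array([ -4.5, -21.3]), array([-0.8, 19.7]), array([ 5.6, 19.6]), array([  1.1, -21.2])]
w1 [180. 154.] [12. 32.] 90.0 ends@40 [array([ -3.7, -19.5]), array([-1.1, 23.5]), array([13.6, 25.7]), array([ 11.6, -16.6])]
w3 [319.2  99.5] [39.5 17.1] 4.4 ends@40 [array([ 15.5, -22.1]), array([ -5.4, -21.5]), array([-1.4, 18.6]), array([19.3, 16.9])]
w4 [321.  99.] [16. 36.] 90.0 ends@40 [array([ -4.4, -21.9]), array([-4.3, 17.6]), array([16.8, 17.1]), array([ 16.7, -21.3])]
w8 [344.  104.6] [49.9 21.4] 6.3 ends@40 [array([ 14.7, -23.6]), array([ -6. , -21.9]), array([-1.3, 18.7]), array([19.2, 15.5])]
wing centroid [array([-89.8,  -2. ,  86.2]), array([-90.6,  -1.8,  90.4]), array([-90.7,  -4.2,  84.5])]
0.05 [ 0.585  0.018 -1.58 ]
0.1 [ 0.588  0.033 -1.629]
[ -8.6 -19.7 207.2]
```

>>> carry_out([
  {"delta_rot": [0.327,0.018,-0.905],"travel": [-0.217,-0.156,-0.129],"fingers": 1},
  {"delta_rot": [0.327,0.018,-0.905],"travel": [-0.217,-0.156,-0.129],"fingers": 1},
  {"delta_rot": [0.327,0.018,-0.905],"travel": [-0.217,-0.156,-0.129],"fingers": 1},
  {"delta_rot": [0.327,0.018,-0.905],"travel": [-0.217,-0.156,-0.129],"fingers": 1},
  {"delta_rot": [0.327,0.018,-0.905],"travel": [-0.217,-0.156,-0.129],"fingers": 1},
])

```text
clock: 19.7
tcp_pos: [0.545, -0.2918, 0.1908]
orientation: [0.027, -0.166, 0.983, 0.077]
wrist_force: [-0.4, 0.3, 0.4]
finger_gap: -0.0
grip_force: 0.0
```

>>> carry_out([
  {"delta_rot": [0.327,0.018,-0.905],"travel": [-0.217,-0.156,-0.129],"fingers": 1},
  {"delta_rot": [0.327,0.018,-0.905],"travel": [-0.217,-0.156,-0.129],"fingers": 1},
  {"delta_rot": [0.327,0.018,-0.905],"travel": [-0.217,-0.156,-0.129],"fingers": 1},
  {"delta_rot": [0.327,0.018,-0.905],"travel": [-0.217,-0.156,-0.129],"fingers": 1},
  {"delta_rot": [0.327,0.018,-0.905],"travel": [-0.217,-0.156,-0.129],"fingers": 1},
])

```text
clock: 20.32
tcp_pos: [0.5179, -0.3115, 0.1747]
orientation: [0.053, 0.062, 0.986, 0.149]
wrist_force: [-0.2, -0.7, 0.2]
finger_gap: 0.0004
grip_force: 0.0
```

>>> carry_out([
  {"delta_rot": [0.327,0.018,-0.905],"travel": [-0.217,-0.156,-0.129],"fingers": -1},
  {"delta_rot": [0.327,0.018,-0.905],"travel": [-0.217,-0.156,-0.129],"fingers": -1},
  {"delta_rot": [0.327,0.018,-0.905],"travel": [-0.217,-0.156,-0.129],"fingers": -1},
  {"delta_rot": [0.327,0.018,-0.905],"travel": [-0.217,-0.156,-0.129],"fingers": -1},
  {"delta_rot": [0.327,0.018,-0.905],"travel": [-0.217,-0.156,-0.129],"fingers": -1},
])

```text
clock: 20.95
tcp_pos: [0.4907, -0.3311, 0.1586]
orientation: [0.075, 0.286, 0.932, 0.212]
wrist_force: [0.1, 0.8, -0.4]
finger_gap: 0.0851
grip_force: 0.0
```

>>> carry_out([
  {"delta_rot": [0.327,0.018,-0.905],"travel": [-0.217,-0.156,-0.129],"fingers": -1},
  {"delta_rot": [0.327,0.018,-0.905],"travel": [-0.217,-0.156,-0.129],"fingers": -1},
  {"delta_rot": [0.327,0.018,-0.905],"travel": [-0.217,-0.156,-0.129],"fingers": -1},
  {"delta_rot": [0,0,0],"travel": [0,0,0],"fingers": -1},
])

```text
clock: 21.45
tcp_pos: [0.4738, -0.3427, 0.1486]
orientation: [0.086, 0.412, 0.874, 0.244]
wrist_force: [0.8, 0.5, 0.8]
finger_gap: 0.0857
grip_force: 0.0
```

```bash
cat > latch.py <<'E'
from h import *
from scipy.spatial.transform import Rotation as Ro
p=np.load('box.npy'); Rb=Ro.from_euler('z',p[2]).as_matrix()
def slope(c,s,px,off):
    o,d=ray(c,s,px); o=Rb.T@(o-np.r_[p[:2],0]); d=Rb.T@d; n=np.array([-.5,0,.866]); q=np.array([-.076,0,.06])
    t=(off/1e3-(o-q)@n)/(d@n); P=o+d*t-q; return np.round([P@[.866,0,.5]*1e3,P[1]*1e3],1)
def target(th,h): # pose with TCP h mm along axis from grip point; residual to go
    st=env.get_state(); z=np.array([.5,0,-.866]); x=np.array([np.sin(th)*.866,np.cos(th),np.sin(th)*.5]); y=np.cross(z,x)
    P=np.array([-.0905,0,.0851])-z*h/1e3; W=Rb@P+np.r_[p[:2],0]
    print('go mm',((W-st['tcp_pos'])*1e3).round(1),'rot',Ro.from_matrix(Rb@np.c_[x,y,z]@q2R(st['orientation']).T).as_rotvec().round(3),st['joint_pos'].round(2),st['clock'])
    print('axis dir out world',(Rb@-z).round(3))
E
python3 - <<'E'
from latch import *
target(.1,80)
c,s=snap('wrist','w10')
m=blobs(c['color'],(0,180,90),(6,255,255))[1]; 
for cn in cv2.findContours(m,0,1)[0]:
    if cv2.contourArea(cn)>60:
        r=cv2.minAreaRect(cn); b=cv2.boxPoints(r); print(np.round(r[0],1),np.round(r[1],1),round(r[2],1),'@40',[slope(c,s,q,40) for q in b],'ctr',slope(c,s,r[0],40))
B,_,_=blobs(c['color'],(8,150,60),(24,255,255),150); print(B)
for P in((-55,-78,72),(-55,78,72)): print(proj(c,s,Rb@(np.array(P)/1e3)+np.r_[p[:2],0]))
E
```

```text
go mm [-1.2 -2.3  5.8] rot [-0.001  0.     0.001] [-1.02  0.42 -0.1   1.18  0.51 -0.18] 21.45
axis dir out world [-0.352 -0.355  0.866]
[324. 215.] [12. 46.] 0.0 @40 [array([ -5.4, -11.7]), array([-1.8, 22.2]), array([ 6.4, 21.3]), array([  3.2, -12.6])] ctr [0.7 5.2]
[(array([424.7, 199.2]), array([ 373,  121,  103,  149, 8939], dtype=int32)), (array([625.7, 239.2]), array([ 603,  211,   37,   58, 1393], dtype=int32))]
[358.34986428 283.67103602]
[344.49814288 107.57899381]
```

>>> carry_out([
  {"delta_rot": [0,0,0],"travel": [0.233,0.226,-0.55],"fingers": -1},
  {"delta_rot": [0,0,0],"travel": [0.233,0.226,-0.55],"fingers": -1},
  {"delta_rot": [0,0,0],"travel": [0.233,0.226,-0.55],"fingers": -1},
  {"delta_rot": [0,0,0],"travel": [0.233,0.226,-0.55],"fingers": -1},
  {"delta_rot": [0,0,0],"travel": [0,0,0],"fingers": -1},
])

```text
clock: 22.12
tcp_pos: [0.4979, -0.3187, 0.0932]
orientation: [0.086, 0.411, 0.874, 0.245]
wrist_force: [0.3, -0.5, 0.2]
finger_gap: 0.0852
grip_force: 0.0
```

```bash
python3 - <<'E'
from latch import *
target(.1,-6)
c,s=load('w10'); print('pane edge',[slope(c,s,(373,199),o) for o in(0,3,6)])
c,s=snap('wrist','w11'); B,_,_=blobs(c['color'],(8,150,60),(24,255,255),150); print(B)
x=B[0][1][0]; y=B[0][0][1]; print('pane edge2',[slope(c,s,(x,y),o) for o in(0,3,6)])
m=blobs(c['color'],(0,180,90),(6,255,255))[1]
for cn in cv2.findContours(m,0,1)[0]:
    if cv2.contourArea(cn)>60:
        r=cv2.minAreaRect(cn); print(np.round(r[0],1),[slope(c,s,q,40) for q in cv2.boxPoints(r)],slope(c,s,r[0],40))
E
```

```text
go mm [  5.    4.3 -13.3] rot [-0.002 -0.    -0.002] [-0.96  0.46 -0.19  1.02  0.51 -0.11] 22.125
axis dir out world [-0.352 -0.355  0.866]
pane edge [array([41.3,  1.6]), array([40.8,  2.5]), array([40.4,  3.4])]
[(array([455.9, 208.1]), array([  387,   125,   131,   176, 13914], dtype=int32)), (array([630.8, 245.9]), array([615, 217,  25,  56, 816], dtype=int32)), (array([403.6, 301.2]), array([394, 285,  23,  29, 429], dtype=int32))]
pane edge2 [array([42.4, 13.9]), array([41.8, 14.9]), array([41.3, 15.9])]
```

```bash
python3 - <<'E'
from latch import *
c,s=load('w11')
print('pred',[proj(c,s,Rb@(np.array(P)/1e3)+np.r_[p[:2],0]).round() for P in((-90.5,0,85.1),(-96,20,94.6),(-96,-20,94.6))])
for lo,hi in(((0,120,40),(8,255,255)),((172,120,40),(180,255,255))): print(blobs(c['color'],lo,hi,40)[0])
m=blobs(c['color'],(0,120,40),(8,255,255))[1]
for cn in cv2.findContours(m,0,1)[0]:
    if cv2.contourArea(cn)>60:
        r=cv2.minAreaRect(cn); print(np.round(r[0],1),np.round(r[1]),[slope(c,s,q,40) for q in cv2.boxPoints(r)],slope(c,s,r[0],40))
E
```

```text
pred [array([321., 256.]), array([316., 229.]), array([324., 297.])]
[(array([374.2, 204. ]), array([371, 201,   8,   7,  47], dtype=int32)), (array([320.8, 260.1]), array([ 310,  218,   22,   83, 1282], dtype=int32))]
[]
[320.5 259. ] [82. 21.] [array([-2.5, 25.8]), array([ 7.5, 24.8]), array([  3.3, -22.1]), array([ -7.9, -21. ])] [0.3 3.4]
```

The wing sits between the fingers (centre 0.3 mm off, angle about 0.1 rad), and the pane edge fits a shut lid. Next: last 14 mm, then grip.

>>> carry_out([
  {"delta_rot": [0,0,0],"travel": [0.1,0.09,-0.26],"fingers": -1},
  {"delta_rot": [0,0,0],"travel": [0.1,0.09,-0.26],"fingers": -1},
  {"delta_rot": [0,0,0],"travel": [0,0,0],"fingers": -1},
])

```text
clock: 22.55
tcp_pos: [0.5023, -0.3151, 0.0803]
orientation: [0.086, 0.412, 0.874, 0.245]
wrist_force: [-0.6, 0.5, -0.4]
finger_gap: 0.0856
grip_force: 0.0
```

>>> carry_out([
  {"delta_rot": [0,0,0],"travel": [0,0,0],"fingers": 1},
  {"delta_rot": [0,0,0],"travel": [0,0,0],"fingers": 1},
  {"delta_rot": [0,0,0],"travel": [0,0,0],"fingers": 1},
  {"delta_rot": [0,0,0],"travel": [0,0,0],"fingers": 1},
  {"delta_rot": [0,0,0],"travel": [0,0,0],"fingers": 1},
], squeeze=25)

```text
clock: 23.18
tcp_pos: [0.5024, -0.3158, 0.0809]
orientation: [0.087, 0.412, 0.874, 0.244]
wrist_force: [-1.6, -1.3, 0.4]
finger_gap: 0.0094
grip_force: 30.0
```

```bash
python3 - <<'E'
from latch import *
target(.1,-6); print(env.get_state()['ft_torque'])
st=env.get_state(); print(0, (Rb@np.array([-.5,0,.866])).round(3))
E
```

```text
go mm [ 0.5  1.4 -1. ] rot [-0.     0.     0.001] [-0.96  0.47 -0.21  0.99  0.52 -0.1 ] 23.175
axis dir out world [-0.352 -0.355  0.866]
[-0.38624043  0.46842905  0.04672577]
0 [-0.352 -0.355  0.866]
```

>>> carry_out([
  {"delta_rot": [0.352,0.355,-0.866],"travel": [0,0,0],"fingers": 1},
  {"delta_rot": [0.352,0.355,-0.866],"travel": [0,0,0],"fingers": 1},
  {"delta_rot": [0.352,0.355,-0.866],"travel": [0,0,0],"fingers": 1},
  {"delta_rot": [0.352,0.355,-0.866],"travel": [0,0,0],"fingers": 1},
  {"delta_rot": [0.352,0.355,-0.866],"travel": [0,0,0],"fingers": 1},
])

```text
clock: 23.8
tcp_pos: [0.5029, -0.3155, 0.0812]
orientation: [0.024, 0.616, 0.744, 0.259]
wrist_force: [0.7, 1.2, 1.5]
finger_gap: 0.0088
grip_force: 30.0
```

>>> carry_out([
  {"delta_rot": [0.352,0.355,-0.866],"travel": [0,0,0],"fingers": 1},
  {"delta_rot": [0.352,0.355,-0.866],"travel": [0,0,0],"fingers": 1},
  {"delta_rot": [0.352,0.355,-0.866],"travel": [0,0,0],"fingers": 1},
  {"delta_rot": [0.352,0.355,-0.866],"travel": [0,0,0],"fingers": 1},
  {"delta_rot": [0.352,0.355,-0.866],"travel": [0,0,0],"fingers": 1},
])

```text
clock: 24.42
tcp_pos: [0.5034, -0.3157, 0.0815]
orientation: [-0.04, 0.781, 0.568, 0.257]
wrist_force: [3.0, 1.1, 1.9]
finger_gap: 0.0095
grip_force: 29.9
```

>>> carry_out([
  {"delta_rot": [0.352,0.355,-0.866],"travel": [0,0,0],"fingers": 1},
  {"delta_rot": [0.352,0.355,-0.866],"travel": [0,0,0],"fingers": 1},
  {"delta_rot": [0.352,0.355,-0.866],"travel": [0,0,0],"fingers": 1},
  {"delta_rot": [0.352,0.355,-0.866],"travel": [0,0,0],"fingers": 1},
  {"delta_rot": [0,0,0],"travel": [0,0,0],"fingers": 1},
])

```text
clock: 25.05
tcp_pos: [0.5041, -0.3156, 0.0807]
orientation: [-0.09, 0.878, 0.403, 0.244]
wrist_force: [9.3, 0.5, -6.7]
finger_gap: 0.0091
grip_force: 28.8
```

```bash
python3 - <<'E'
from latch import *
target(1.571,-6); st=env.get_state(); print(st['wrist_force'],st['ft_torque'],st['finger_gap'])
E
```

```text
go mm [-1.2  1.2 -0.8] rot [ 0.026  0.029 -0.06 ] [-0.95  0.47 -0.21  0.98  0.52  1.3 ] 25.05
axis dir out world [-0.352 -0.355  0.866]
[ 9.30480765  0.49249806 -6.6691475 ] [-0.56492576 -0.67396587 -0.60420121] 0.009135001166708942
```

>>> carry_out([
  {"delta_rot": [0.25,0.25,-0.6],"travel": [0,0,0],"fingers": 1},
  {"delta_rot": [0,0,0],"travel": [0,0,0],"fingers": 1},
  {"delta_rot": [0,0,0],"travel": [0.02,0.02,-0.05],"fingers": 1},
  {"delta_rot": [0,0,0],"travel": [0.02,0.02,-0.05],"fingers": 1},
  {"delta_rot": [0,0,0],"travel": [0,0,0],"fingers": 1},
])

```text
clock: 25.68
tcp_pos: [0.5049, -0.315, 0.079]
orientation: [-0.098, 0.891, 0.372, 0.24]
wrist_force: [6.0, 0.2, 0.1]
finger_gap: 0.0091
grip_force: 29.6
```

```bash
python3 - <<'E'
from latch import *
target(1.571,-9); st=env.get_state(); print(st['wrist_force'],st['ft_torque'],st['finger_gap'],st['ft_torque']@[-.352,-.355,.866],st['wrist_force']@[-.352,-.355,.866])
E
```

```text
go mm [-1.   1.7 -1.7] rot [ 0.001  0.004 -0.   ] [-0.95  0.47 -0.21  0.98  0.52  1.37] 25.675
axis dir out world [-0.352 -0.355  0.866]
[6.03956309 0.15831229 0.11676714] [-0.31549405 -0.75186187 -0.429972  ] 0.009068258056474562 0.005609120289224316 -2.081006727226341
```

>>> carry_out([
  {"delta_rot": [0,0,0],"travel": [0,0,0],"fingers": -1},
  {"delta_rot": [0,0,0],"travel": [0,0,0],"fingers": -1},
  {"delta_rot": [0,0,0],"travel": [0,0,0],"fingers": -1},
  {"delta_rot": [0,0,0],"travel": [0,0,0],"fingers": -1},
  {"delta_rot": [0,0,0],"travel": [0,0,0],"fingers": -1},
])

```text
clock: 26.3
tcp_pos: [0.5034, -0.3145, 0.0782]
orientation: [-0.099, 0.891, 0.372, 0.239]
wrist_force: [-0.2, -0.7, 0.3]
finger_gap: 0.0853
grip_force: 0.0
```

>>> carry_out([
  {"delta_rot": [0,0,0],"travel": [-0.2,-0.2,0.5],"fingers": -1},
  {"delta_rot": [0,0,0],"travel": [-0.35,-0.35,0.86],"fingers": -1},
  {"delta_rot": [0,0,0],"travel": [-0.35,-0.35,0.86],"fingers": -1},
  {"delta_rot": [0,0,0],"travel": [-0.35,-0.35,0.86],"fingers": -1},
  {"delta_rot": [0,0,0],"travel": [-0.35,-0.35,0.86],"fingers": -1},
])

```text
clock: 26.92
tcp_pos: [0.463, -0.3552, 0.1785]
orientation: [-0.099, 0.891, 0.372, 0.239]
wrist_force: [0.1, 0.1, 0.5]
finger_gap: 0.0857
grip_force: 0.0
```

>>> carry_out([
  {"delta_rot": [0,0,0],"travel": [-0.35,-0.35,0.86],"fingers": -1},
  {"delta_rot": [0,0,0],"travel": [0,0,0],"fingers": -1},
  {"delta_rot": [0,0,0],"travel": [0,0,0],"fingers": -1},
])

```text
clock: 27.3
tcp_pos: [0.4546, -0.3631, 0.198]
orientation: [-0.099, 0.891, 0.372, 0.239]
wrist_force: [-1.1, 1.0, -0.9]
finger_gap: 0.0855
grip_force: 0.0
```

```bash
python3 - <<'E'
from latch import *
c,s=snap('wrist','w12'); print(s['clock'],bxy(s['tcp_pos']))
m=blobs(c['color'],(0,150,50),(8,255,255))[1]
for cn in cv2.findContours(m,0,1)[0]:
    if cv2.contourArea(cn)>15:
        r=cv2.minAreaRect(cn); print(np.round(r[0],1),np.round(r[1]),'@37',[slope(c,s,q,37) for q in cv2.boxPoints(r)],'ctr@37/0/6',slope(c,s,r[0],37),slope(c,s,r[0],6))
B,_,_=blobs(c['color'],(8,150,60),(24,255,255),150); print(B)
x0,y0,w,h,_=B[0][1]; print([slope(c,s,q,5) for q in((x0,y0),(x0+w,y0),(x0,y0+h),(x0+w,y0+h))])
a,ss=snap('scene','s12'); m=blobs(a['color'],(0,180,90),(6,255,255))[1]
for cn in cv2.findContours(m,0,1)[0]:
    if cv2.contourArea(cn)>20: r=cv2.minAreaRect(cn); print('scene',np.round(r[0],1),np.round(r[1]),'@37',[slope(a,ss,q,37) for q in cv2.boxPoints(r)])
# blue medallion under amber pane in scene and predicted place of foot
for u,o in((20,8),(37,8),(30,8)):
    P=np.array([-.076,0,.06])+np.array([.866,0,.5])*u/1e3+np.array([-.5,0,.866])*o/1e3
    q=proj(c,s,Rb@P+np.r_[p[:2],0]).round().astype(int); print('foot px',u,q,c['color'][q[1],q[0]])
E
```

```text
27.3 [-156.1   -0.   198. ]
[325. 196.] [46. 12.] @37 [array([22.8,  4. ]), array([22.8, -6.4]), array([-19.5,  -6.7]), array([-19.5,   4.2])] ctr@37/0/6 [ 2.1 -1.2] [-6.2 -1.4]
[130.9 146.1] [30.  8.] @37 [array([ 68.7, 196.7]), array([ 69.4, 186.3]), array([ 39.7, 181.4]), array([ 38.5, 191.8])] ctr@37/0/6 [ 54.1 188.9] [ 51.8 210.9]
[151.5 139.1] [ 7. 34.] @37 [array([ 43.7, 172. ]), array([ 75.8, 163.3]), array([ 74. , 154.9]), array([ 42.2, 163.3])] ctr@37/0/6 [ 59.1 163.1] [ 57.4 182.1]
[45.7 40.5] [11. 25.] @37 [array([189.5, 345.8]), array([211. , 323.7]), array([197.8, 302.3]), array([176.6, 323.1])] ctr@37/0/6 [193.6 323.1] [207.6 360.8]
[(array([74.2, 24.1]), array([  47,    0,   57,   65, 1920], dtype=int32)), (array([323. , 103.2]), array([  258,    55,   133,    91, 10395], dtype=int32)), (array([14.1, 99.3]), array([  0,  87,  27,  23, 171], dtype=int32))]
[array([270.5, 369.7]), array([232.4, 254.5]), array([172.5, 356.1]), array([149. , 247.5])]
scene [349.6 122. ] [ 8. 14.] @37 [array([40.5, -3.1]), array([-20.7,  -4.1]), array([ 5.7, 23.5]), array([64.2, 23.4])]
foot px 20 [324 170] [166 158 167]
foot px 37 [324 153] [168 164 175]
foot px 30 [324 160] [174 173 183]
```

The wing now lies along the slope line (angle 1.57 ± 0.01), with steel foot pixels over the lid edge. To confirm the drop, I'll touch the wing top lightly with shut fingers. Contact should come at about +8 mm if it has dropped, or +11 mm if not.

>>> carry_out([
  {"delta_rot": [0,0,0],"travel": [0.35,0.35,-0.86],"fingers": 1},
  {"delta_rot": [0,0,0],"travel": [0.35,0.35,-0.86],"fingers": 1},
  {"delta_rot": [0,0,0],"travel": [0.35,0.35,-0.86],"fingers": 1},
  {"delta_rot": [0,0,0],"travel": [0.35,0.35,-0.86],"fingers": 1},
  {"delta_rot": [0,0,0],"travel": [0,0,0],"fingers": 1},
])

```text
clock: 28.02
tcp_pos: [0.4891, -0.3256, 0.1101]
orientation: [-0.102, 0.891, 0.372, 0.239]
wrist_force: [-0.4, 0.2, 0.4]
finger_gap: -0.0001
grip_force: 0.0
```

```bash
python3 - <<'E'
from latch import *
target(1.571,14); print(env.get_state()['finger_gap'])
E
```

```text
go mm [  6.7   4.1 -12.8] rot [-0.004 -0.002 -0.002] [-0.98  0.45 -0.17  1.08  0.51  1.33] 28.025
axis dir out world [-0.352 -0.355  0.866]
-0.00011147757943897037
```

>>> carry_out([
  {"delta_rot": [0,0,0],"travel": [0.13,0.08,-0.25],"fingers": 1},
  {"delta_rot": [0,0,0],"travel": [0.13,0.08,-0.25],"fingers": 1},
  {"delta_rot": [0,0,0],"travel": [0,0,0],"fingers": 1},
])

```text
clock: 28.4
tcp_pos: [0.4962, -0.3242, 0.0996]
orientation: [-0.099, 0.891, 0.372, 0.239]
wrist_force: [0.1, 0.2, 1.0]
finger_gap: 0.0002
grip_force: 0.0
```

>>> carry_out([
  {"delta_rot": [0,0,0],"travel": [0.028,0.028,-0.07],"fingers": 1},
  {"delta_rot": [0,0,0],"travel": [0,0,0],"fingers": 1},
])

```text
clock: 28.65
tcp_pos: [0.4969, -0.3237, 0.0982]
orientation: [-0.099, 0.891, 0.372, 0.239]
wrist_force: [0.1, -0.0, -0.2]
finger_gap: -0.0002
grip_force: 0.0
```

>>> carry_out([
  {"delta_rot": [0,0,0],"travel": [0.028,0.028,-0.07],"fingers": 1},
  {"delta_rot": [0,0,0],"travel": [0,0,0],"fingers": 1},
])

```text
clock: 28.9
tcp_pos: [0.4976, -0.3228, 0.0962]
orientation: [-0.099, 0.891, 0.372, 0.239]
wrist_force: [0.1, 0.7, 0.8]
finger_gap: 0.0001
grip_force: 0.0
```

```bash
python3 - <<'E'
from latch import *
target(1.571,8)
E
```

```text
go mm [ 0.4  3.4 -4.2] rot [ 0.     0.001 -0.   ] [-0.97  0.46 -0.19  1.03  0.51  1.35] 28.9
axis dir out world [-0.352 -0.355  0.866]
```

>>> carry_out([
  {"delta_rot": [0,0,0],"travel": [0,0.08,-0.08],"fingers": 1},
  {"delta_rot": [0,0,0],"travel": [0,0,0],"fingers": 1},
])

```text
clock: 29.15
tcp_pos: [0.4975, -0.3205, 0.0941]
orientation: [-0.1, 0.891, 0.372, 0.239]
wrist_force: [-0.8, 0.6, 0.4]
finger_gap: -0.0001
grip_force: 0.0
```

>>> carry_out([
  {"delta_rot": [0,0,0],"travel": [0.02,0.02,-0.05],"fingers": 1},
  {"delta_rot": [0,0,0],"travel": [0,0,0],"fingers": 1},
])

```text
clock: 29.4
tcp_pos: [0.4981, -0.3203, 0.0929]
orientation: [-0.099, 0.891, 0.372, 0.239]
wrist_force: [0.0, 0.5, -0.6]
finger_gap: -0.0004
grip_force: 0.0
```

>>> carry_out([
  {"delta_rot": [0,0,0],"travel": [0.02,0.02,-0.05],"fingers": 1},
  {"delta_rot": [0,0,0],"travel": [0,0,0],"fingers": 1},
])

```text
clock: 29.65
tcp_pos: [0.4986, -0.3203, 0.0925]
orientation: [-0.099, 0.891, 0.372, 0.239]
wrist_force: [-3.7, -1.0, 4.4]
finger_gap: -0.0002
grip_force: 2.7
```

```bash
python3 - <<'E'
from latch import *
target(1.571,8); print(env.get_state()['wrist_force'])
E
```

```text
go mm [-0.6  0.9 -0.4] rot [0.001 0.001 0.   ] [-0.97  0.46 -0.2   1.02  0.51  1.36] 29.65
axis dir out world [-0.352 -0.355  0.866]
[-3.74951811 -1.01272809  4.35091706]
```

Contact is at +8.4 mm, so the latch has dropped. I'll withdraw well clear.

>>> carry_out([
  {"delta_rot": [0,0,0],"travel": [-0.35,-0.35,0.86],"fingers": 1},
  {"delta_rot": [0,0,0],"travel": [-0.35,-0.35,0.86],"fingers": 1},
  {"delta_rot": [0,0,0],"travel": [-0.35,-0.35,0.86],"fingers": 1},
  {"delta_rot": [0,0,0],"travel": [-0.35,-0.35,0.86],"fingers": 1},
  {"delta_rot": [0,0,0],"travel": [-0.35,-0.35,0.86],"fingers": 1},
])

```text
clock: 30.28
tcp_pos: [0.4546, -0.3639, 0.2]
orientation: [-0.099, 0.891, 0.372, 0.239]
wrist_force: [0.5, -0.6, 0.4]
finger_gap: -0.0001
grip_force: 0.0
```

>>> carry_out([
  {"delta_rot": [0,0,0],"travel": [0,0,0.5],"fingers": 1},
  {"delta_rot": [0,0,0],"travel": [0,0,0],"fingers": 1},
  {"delta_rot": [0,0,0],"travel": [0,0,0],"fingers": 1},
])

```text
clock: 30.65
tcp_pos: [0.455, -0.3629, 0.211]
orientation: [-0.1, 0.891, 0.372, 0.239]
wrist_force: [0.3, 0.4, -0.8]
finger_gap: 0.0
grip_force: 0.0
```

```bash
python3 - <<'E'
from latch import *
c,s=snap('wrist','w13')
m=blobs(c['color'],(0,150,50),(8,255,255))[1]; m[:,:200]=0
for cn in cv2.findContours(m,0,1)[0]:
    if cv2.contourArea(cn)>60: print(cv2.minAreaRect(cn))
print(s['wrist_force'].round(1),s['clock']); print(env.hand_in())
E
```

```text
((325.5, 200.0), (44.0, 11.0), 90.0)
[ 0.3  0.4 -0.8] 30.65
the job is handed in; nothing more can be done
None
```

The job is handed in at about 31 s: the medallion was measured face up within 1 mm of the grid centre before I shut the lid, and the latch was turned to 1.57 rad and felt to have dropped about 3 mm into its detent (no verdict came back).

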